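# Ready the keg and hang the dippers at a drinks table

## Robot

A 6-joint arm with a two-finger parallel gripper is mounted at the origin on the work surface. World frame = base frame: x ahead of the robot, y to its left, z up, the work surface at z = 0. Lengths are in m, angles in rad, forces in N, time in s.
With the tool pointing down it reaches from about 0.25 to 0.725 m from the base axis. Payload 4 kg.
Tool frame: the origin (TCP) lies midway between the tips of the shut fingers; the grasp point (between the pads) lies 19 mm behind it; z points along the fingers, y is the direction in which the jaws open and shut (so a half turn about z gives the same grasp; the last joint's range is limited). The gripper opens to 85 mm and grips with 20 to 120 N. Pads are 22 mm wide; open, the fingers measure 114 mm over their backs; the gripper's body (76 mm by 85 mm) begins 54 mm behind the grasp point. The pads swing forward as they close: fully open they stand 13 mm farther back than shut.
Start: joints at [-1.331, 0.241, 0.005, 1.335, 0, 1.571], TCP at [0.119, -0.486, 0.195] pointing down, gripper open.
Joint ranges: [-2.72, 2.72], [-1.05, 1.87], [-1.09, 1.28], [-1.99, 2.15], [-1.42, 1.44], [-3.14, 3.14]. Speed limits (rad/s): [2.79, 2.79, 3.14, 3.14, 3.14, 3.14].

## Interface

Orientations are given as a unit quaternion [x, y, z, w].
In Python, from workcell import bot, eyes, job gives the robot as it stands.
- The arm moves only by the shell command python3 -m crank 'ROWS'. ROWS is a JSON object of lists of equal length, an entry for each row: "dr": the turn, a rotation vector about the tool's x, y, z in rad, a list of three; "travel": the shift along the tool's x, y, z in m, a list of three; "hand": the finger opening in m, from 0 to 0.0854. In form: {"dr": [[wx, wy, wz], ...], "travel": [[x, y, z], ...], "hand": [hand, ...]}. A call has 1 to 10 rows; each row is the pose to reach, as a shift and turn from the pose commanded when the call began, along the tool's axes at that moment; what a row does not reach only later rows make up. A row lasts 1/8 s, in which the tool goes at most 62.5 mm and 10.7 degrees, less where a joint would pass 70% of its speed; a pose out of reach is approached as far as the arm can. A call with a gripper value outside its range is refused whole. The fingers move at their own pace and stop on an object; the grip force is fixed at half the most. Time passes only in rows, so rows that repeat a pose let the fingers close. It gives the time, the measured TCP pose, the force and the opening at its end, in the units of the state.
- bot.get_obs(): the state, without advancing time (a new reading comes with each control period).
- eyes.camera(name): name is "scene" or "top"; returns a dict with "color" (420x560x3 uint8, red, green, blue), "K" (3x3 intrinsics, pixels), "D" ([k1, k2, p1, p2, k3] as OpenCV has them; the pictures are not rectified), "R" (3x3) and "t" (3): a world point X has camera coordinates R X + t. Camera axes: x right, y down, z forward; pixel columns grow to the right and rows downward; lengths in m; the calibration is good to about 2 mm. A picture is of the moment at which its call begins. There is no depth.
- job.job_done(): hands the job in, once; it reports no verdict.
The state is a dict: "clock": time; "joint_pos": joint angles; "joint_vel": joint speeds; "tau": joint torques, N m; "eef_pos": TCP position; "tool_rot": TCP orientation; "ft_force": force on the tool from outside, world axes, zero at the start; "ft_torque": the same for the moment, N m; "grip_width": finger opening in m.
Only numpy, scipy, OpenCV 4.12 (cv2) and the standard library are available. Lean on these libraries where they do the work, as an engineer would, in place of code of your own. Each camera call takes 0.05 s, during which the arm holds its last target.

## Task

Get the drinks table ready to serve. Take the mallet and knock both red vent pegs of the keg fully home with it (never press them with the gripper), and put the mallet back in its grey tray; then hang every dipper standing on the rubber mat on the aluminium tub, its own hook over the tub's rim so that it hangs upright and free of the table. Leave the wine bottle, the cup stack and the jar alone.

Things in the scene. Friction and masses are not known exactly. Their poses are not given: they have to be found in the camera images.
- keg: steel twin keg, a cylinder 150 mm across and 240 mm long lying along its x axis in a low wooden cradle, fixed. Its place and yaw vary. Origin on the table under its middle; highest part of the steel 160 mm above the table. The two pegs stand at x = -65 mm (peg0, near the taps) and x = +65 mm (peg1), y = 0, each in a black collar 44 mm across whose top is at 170 mm
- peg0 (a joint): travel of the first vent peg in m: 0 fully up, 0.016 fully home. It starts 0 to 3 mm down. It moves straight down against a light spring and friction, needs 6 to 8 N to move (the mallet's weight alone is not enough), and stays where it is left
- peg1 (a joint): the same for the second vent peg
- peg0_top (a point): centre of the top face of the first red vent peg (a disc 34 mm across); 197 mm above the table when fully up, 181 mm when fully home
- peg1_top (a point): the same for the second vent peg
- mallet: rubber mallet, 0.42 kg, head 56 x 56 mm and 90 mm tall with flat sides, standing on its striking face; origin at the centre of that face (its underside), z up. A square wooden handle 24 mm wide and 24 mm high sticks out level along its -x axis from x = -28 mm to x = -140 mm, its middle 45 mm above the origin. Grip head or handle. Starts in its tray
- mallet_tray: grey plastic tray, home of the mallet, 110 mm (x) x 220 mm (y), walls 4 mm thick and 16 mm high, floor 4 mm thick; fixed, its place and yaw vary. Origin on the table under its middle
- tub: open aluminium serving tub, 140 mm (x) x 340 mm (y) x 130 mm high outside, walls 6 mm thick, empty; fixed, its place and yaw vary. Origin on the table under its middle, z up; the near long wall is at -x
- drip_mat: black rubber mat 250 x 250 x 4 mm on which the dippers stand at the start; fixed, place and yaw vary. Origin on the table under its middle
- wine_bottle: dark wine bottle, 290 mm tall and 74 mm across, a bystander. Origin under its middle
- cup_stack: stack of white cups, 145 mm tall and 76 mm across, a bystander. Origin under its middle
- snack_jar: jar with a green lid, 85 mm tall and 76 mm across, a bystander. Origin under its middle
- dipper0: steel dipper (3 to 5 present), 0.16-0.25 kg, standing upright: cup 56 mm across, 60 mm tall; at its +x side a strap 24 mm wide rises to a hook bent to +x and down; on top a blue grip 22 x 22 mm, sides along x and y, middle line at x = 26 mm, z = 112 to 160 mm, all above the hook. Origin: centre of the cup's bottom, z up. Hung on the tub its bottom is 25 mm above the table
- dipper0_hook (a point): middle of that dipper's hook slot, on the underside of the bend: x = 42 mm, z = 105 mm in the dipper's frame. The slot runs from x = 34 mm (outer face of the 6 mm strap) to 50 mm (hook tip, 5 mm thick, its lower end at z = 83 mm), so it has 10 mm of play on the tub's wall
- dipper1: steel dipper (3 to 5 present), 0.16-0.25 kg, standing upright: cup 56 mm across, 60 mm tall; at its +x side a strap 24 mm wide rises to a hook bent to +x and down; on top a blue grip 22 x 22 mm, sides along x and y, middle line at x = 26 mm, z = 112 to 160 mm, all above the hook. Origin: centre of the cup's bottom, z up. Hung on the tub its bottom is 25 mm above the table
- dipper1_hook (a point): middle of that dipper's hook slot, on the underside of the bend: x = 42 mm, z = 105 mm in the dipper's frame. The slot runs from x = 34 mm (outer face of the 6 mm strap) to 50 mm (hook tip, 5 mm thick, its lower end at z = 83 mm), so it has 10 mm of play on the tub's wall
- dipper2: steel dipper (3 to 5 present), 0.16-0.25 kg, standing upright: cup 56 mm across, 60 mm tall; at its +x side a strap 24 mm wide rises to a hook bent to +x and down; on top a blue grip 22 x 22 mm, sides along x and y, middle line at x = 26 mm, z = 112 to 160 mm, all above the hook. Origin: centre of the cup's bottom, z up. Hung on the tub its bottom is 25 mm above the table
- dipper2_hook (a point): middle of that dipper's hook slot, on the underside of the bend: x = 42 mm, z = 105 mm in the dipper's frame. The slot runs from x = 34 mm (outer face of the 6 mm strap) to 50 mm (hook tip, 5 mm thick, its lower end at z = 83 mm), so it has 10 mm of play on the tub's wall
- dipper3: steel dipper (3 to 5 present), 0.16-0.25 kg, standing upright: cup 56 mm across, 60 mm tall; at its +x side a strap 24 mm wide rises to a hook bent to +x and down; on top a blue grip 22 x 22 mm, sides along x and y, middle line at x = 26 mm, z = 112 to 160 mm, all above the hook. Origin: centre of the cup's bottom, z up. Hung on the tub its bottom is 25 mm above the table
- dipper3_hook (a point): middle of that dipper's hook slot, on the underside of the bend: x = 42 mm, z = 105 mm in the dipper's frame. The slot runs from x = 34 mm (outer face of the 6 mm strap) to 50 mm (hook tip, 5 mm thick, its lower end at z = 83 mm), so it has 10 mm of play on the tub's wall
- dipper4: steel dipper (3 to 5 present), 0.16-0.25 kg, standing upright: cup 56 mm across, 60 mm tall; at its +x side a strap 24 mm wide rises to a hook bent to +x and down; on top a blue grip 22 x 22 mm, sides along x and y, middle line at x = 26 mm, z = 112 to 160 mm, all above the hook. Origin: centre of the cup's bottom, z up. Hung on the tub its bottom is 25 mm above the table
- dipper4_hook (a point): middle of that dipper's hook slot, on the underside of the bend: x = 42 mm, z = 105 mm in the dipper's frame. The slot runs from x = 34 mm (outer face of the 6 mm strap) to 50 mm (hook tip, 5 mm thick, its lower end at z = 83 mm), so it has 10 mm of play on the tub's wall
Not all that is in view belongs to the job. Leave any purple look-alike of the mallet alone.

How it is judged:
On the way, in this order (a step that is already met when the one before it is completed fails the run):
1. both vent pegs are knocked fully home (13 mm or more of their 16 mm travel) while the mallet is out of its tray (value of joint each of peg0, peg1 above 0.013 m), for 0.1 s.
2. the mallet is back in its tray and let go (x of mallet in the frame of mallet_tray between -0.055 and 0.055 m and y of mallet in the frame of mallet_tray between -0.11 and 0.11 m and z of mallet in the frame of mallet_tray below 0.06 m and contact force between mallet and the fingers below 0.1 N and linear speed of mallet below 0.03 m/s), for 0.2 s.
3. every dipper hangs by its hook over the tub's rim, let go (((x of dipper0_hook in the frame of tub between 0.053 and 0.081 m and y of dipper0_hook in the frame of tub between -0.175 and 0.175 m) or (x of dipper0_hook in the frame of tub between -0.081 and -0.053 m and y of dipper0_hook in the frame of tub between -0.175 and 0.175 m) or (y of dipper0_hook in the frame of tub between 0.153 and 0.181 m and x of dipper0_hook in the frame of tub between -0.075 and 0.075 m) or (y of dipper0_hook in the frame of tub between -0.181 and -0.153 m and x of dipper0_hook in the frame of tub between -0.075 and 0.075 m)) and height (world z) of dipper0 between 0.017 and 0.036 m and angle between each of dipper0, dipper1, dipper2, dipper3, dipper4's own z axis and vertical below 0.26 rad and contact force between each of dipper0, dipper1, dipper2, dipper3, dipper4 and tub above 0.3 N and contact force between each of dipper0, dipper1, dipper2, dipper3, dipper4 and the fingers below 0.1 N and linear speed of each of dipper0, dipper1, dipper2, dipper3, dipper4 below 0.03 m/s and ((x of dipper1_hook in the frame of tub between 0.053 and 0.081 m and y of dipper1_hook in the frame of tub between -0.175 and 0.175 m) or (x of dipper1_hook in the frame of tub between -0.081 and -0.053 m and y of dipper1_hook in the frame of tub between -0.175 and 0.175 m) or (y of dipper1_hook in the frame of tub between 0.153 and 0.181 m and x of dipper1_hook in the frame of tub between -0.075 and 0.075 m) or (y of dipper1_hook in the frame of tub between -0.181 and -0.153 m and x of dipper1_hook in the frame of tub between -0.075 and 0.075 m)) and height (world z) of dipper1 between 0.017 and 0.036 m and ((x of dipper2_hook in the frame of tub between 0.053 and 0.081 m and y of dipper2_hook in the frame of tub between -0.175 and 0.175 m) or (x of dipper2_hook in the frame of tub between -0.081 and -0.053 m and y of dipper2_hook in the frame of tub between -0.175 and 0.175 m) or (y of dipper2_hook in the frame of tub between 0.153 and 0.181 m and x of dipper2_hook in the frame of tub between -0.075 and 0.075 m) or (y of dipper2_hook in the frame of tub between -0.181 and -0.153 m and x of dipper2_hook in the frame of tub between -0.075 and 0.075 m)) and height (world z) of dipper2 between 0.017 and 0.036 m and ((x of dipper3_hook in the frame of tub between 0.053 and 0.081 m and y of dipper3_hook in the frame of tub between -0.175 and 0.175 m) or (x of dipper3_hook in the frame of tub between -0.081 and -0.053 m and y of dipper3_hook in the frame of tub between -0.175 and 0.175 m) or (y of dipper3_hook in the frame of tub between 0.153 and 0.181 m and x of dipper3_hook in the frame of tub between -0.075 and 0.075 m) or (y of dipper3_hook in the frame of tub between -0.181 and -0.153 m and x of dipper3_hook in the frame of tub between -0.075 and 0.075 m)) and height (world z) of dipper3 between 0.017 and 0.036 m and ((x of dipper4_hook in the frame of tub between 0.053 and 0.081 m and y of dipper4_hook in the frame of tub between -0.175 and 0.175 m) or (x of dipper4_hook in the frame of tub between -0.081 and -0.053 m and y of dipper4_hook in the frame of tub between -0.175 and 0.175 m) or (y of dipper4_hook in the frame of tub between 0.153 and 0.181 m and x of dipper4_hook in the frame of tub between -0.075 and 0.075 m) or (y of dipper4_hook in the frame of tub between -0.181 and -0.153 m and x of dipper4_hook in the frame of tub between -0.075 and 0.075 m)) and height (world z) of dipper4 between 0.017 and 0.036 m), for 0.2 s.
At the end, for the whole second after the job is handed in: Pegs down 13 mm or more; mallet's origin inside the tray's outline, under 60 mm high; every dipper still, touching the tub, hook within 14 mm of the middle of one of its walls, bottom 17 to 36 mm above the table, within 15 degrees of upright; nothing held (all of step 1 and all of step 2 and all of step 3).
It fails at once if the fingers or the arm press a vent peg (contact force between any of the fingers, the arm and peg0 above 1 N or contact force between any of the fingers, the arm and peg1 above 1 N).
It fails at once if the bottle, the cup stack or the jar is pushed more than 40 mm or tipped (distance of any of wine_bottle, cup_stack, snack_jar from where it was at the start of the episode above 0.04 m or angle between any of wine_bottle, cup_stack, snack_jar's own z axis and vertical above 0.5 rad).
Of dipper0, dipper1, dipper2, dipper3, dipper4 only 3 to 5 are there at a start; the rules pass over those that are not, and their reading is None.
At some moment in a run one of dipper0, dipper1, dipper2, dipper3, dipper4 may be knocked a few centimetres aside while the robot is not near it.
It also fails if it takes over 210 s, if anything falls off the work surface, if the arm or the gripper's body presses on something with over 40 N, if the wrist force passes 120 N, or if a joint passes its speed limit or range.

## Working session

There is one attempt and no reset: what is moved stays moved. The work goes in short steps, Python scripts to look and compute and a shell command to move; the robot and the scene stay as the last step left them, time stands still between calls to the robot, and variables do not carry over. Pictures are saved under pics/ and viewed, and the job is handed in when it is done.

```bash
ls; mkdir -p pics; python3 - <<'E'
from workcell import bot, eyes, job
import cv2,numpy as np
print(bot.get_obs())
for n in("scene","top"):
    c=eyes.camera(n); cv2.imwrite(f"pics/{n}0.png",c["color"][:,:,::-1]); print(n,c["K"],c["D"],c["R"],c["t"], -np.array(c["R"]).T@c["t"])
E
```

```text
pics
{'clock': 0.0, 'joint_pos': array([-1.33100383e+00,  2.41387052e-01,  3.65339653e-03,  1.33517026e+00,
        2.79634593e-05,  1.57077518e+00]), 'joint_vel': array([ 7.55160865e-04, -3.55136122e-05,  1.83107794e-03,  1.24470276e-03,
        1.32385437e-04, -6.97134688e-04]), 'tau': array([-2.71846882e-03, -3.72317147e+01,  2.52408814e+01,  1.69379910e-02,
       -1.23880709e-04,  7.19329023e-06]), 'eef_pos': array([ 0.11858627, -0.48498183,  0.19449894]), 'tool_rot': array([ 9.92819236e-01,  1.19619618e-01, -1.12151208e-04, -1.04790390e-03]), 'ft_force': array([0.15664314, 0.6408388 , 0.19401359]), 'ft_torque': array([ 0.01881372, -0.04429799,  0.02615418]), 'grip_width': 0.0855507802557099}
scene [[405.78113663   0.         280.45009081]
 [  0.         405.78113663 203.73224636]
 [  0.           0.           1.        ]] [-0.07728087  0.          0.          0.          0.        ] [[ 0.01839101  0.99982956  0.00162099]
 [ 0.75804288 -0.01288636 -0.6520774 ]
 [-0.65194536  0.01322115 -0.75815067]] [ 0.03121962 -0.26984702  1.35526209] [ 1.08753829 -0.05260976  0.85148111]
top [[522.36183127   0.         285.15644915]
 [  0.         522.36183127 219.74550435]
 [  0.           0.           1.        ]] [-0.07450483  0.          0.          0.          0.        ] [[-7.97993609e-04 -9.99987225e-01  4.99126095e-03]
 [-9.81576885e-01 -1.70377839e-04 -1.91067498e-01]
 [ 1.91065908e-01 -5.05177702e-03 -9.81564210e-01]] [-0.04306     0.51886775  1.55174154] [ 0.21278932 -0.035132    1.62248765]
```

View pics/scene0.png

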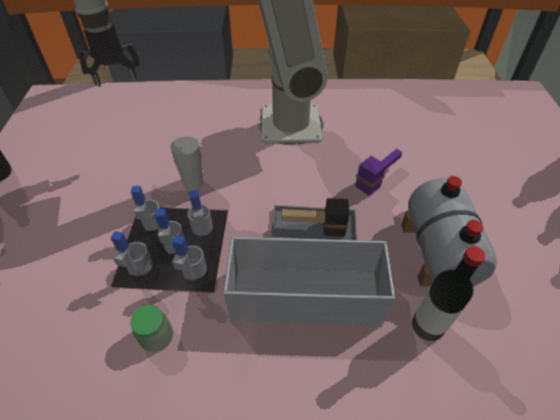

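View pics/top0.png

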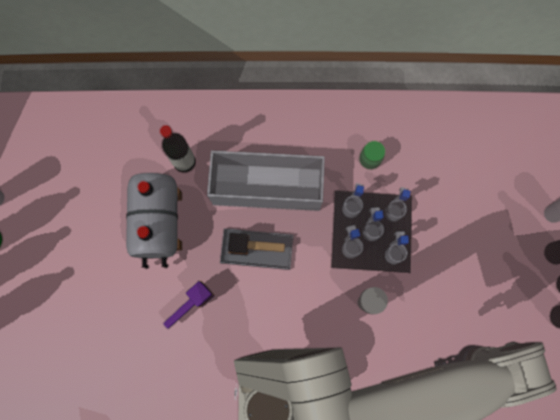

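The scene image shows the tray with the black-headed mallet at about (335,217), the purple look-alike at (370,173), the keg with two red pegs at (453,184) and (474,230), and the bottle's red cap at (474,257). Five dippers stand on the mat. Next I'll enlarge crops and write a measuring helper.

```bash
cat > h.py <<'E'
from workcell import bot, eyes, job
import cv2,numpy as np
from scipy.spatial.transform import Rotation as Ro
def cam(n):
    c=eyes.camera(n); 
    for k in "KDRt": c[k]=np.array(c[k],float)
    c["bgr"]=np.ascontiguousarray(c["color"][:,:,::-1]); return c
def ray(c,uv):
    p=cv2.undistortPoints(np.array([[uv]],float),c["K"],c["D"])[0,0]
    d=c["R"].T@np.array([p[0],p[1],1]); return -c["R"].T@c["t"],d/np.linalg.norm(d)
def plane(c,uv,z):
    o,d=ray(c,uv); return o+d*(z-o[2])/d[2]
def tri(c1,u1,c2,u2):
    o1,d1=ray(c1,u1);o2,d2=ray(c2,u2)
    A=np.stack([d1,-d2],1); s=np.linalg.lstsq(A,o2-o1,rcond=None)[0]
    a=o1+d1*s[0];b=o2+d2*s[1]; return (a+b)/2,np.linalg.norm(a-b)
def proj(c,X):
    return cv2.projectPoints(np.array([X],float),cv2.Rodrigues(c["R"])[0],c["t"],c["K"],c["D"])[0][0,0]
def hsv(c): return cv2.cvtColor(c["bgr"],cv2.COLOR_BGR2HSV)
def blobs(m,amin=8):
    n,l,s,ce=cv2.connectedComponentsWithStats(m.astype(np.uint8))
    return [(ce[i].round(1),s[i]) for i in range(1,n) if s[i][4]>=amin],l
def crop(c,name,x0,y0,x1,y1,k):
    cv2.imwrite("pics/"+name,cv2.resize(c["bgr"][y0:y1,x0:x1],None,fx=k,fy=k,interpolation=cv2.INTER_CUBIC))
E
python3 - <<'E'
from h import *
S=cam("scene");T=cam("top")
crop(T,"tc1.png",110,110,310,340,3.0 and 2.6)
crop(T,"tc2.png",320,130,420,320,3.1)
crop(S,"sc1.png",100,130,240,290,3.7)
for c,n in((S,"S"),(T,"T")):
    H=hsv(c)
    red=((H[...,0]<8)|(H[...,0]>172))&(H[...,1]>180)&(H[...,2]>90)
    blue=(H[...,0]>105)&(H[...,0]<125)&(H[...,1]>150)&(H[...,2]>70)
    for nm,m in(("red",red),("blue",blue)):
        print(n,nm); [print("  ",b[0],b[1]) for b in blobs(m)[0]]
E
```

```text
S red
   [454.  181.2] [448 177  13  10  79]
   [471.3 224.4] [468 221   8   9  38]
   [467.9 252.4] [466 249   6   8  14]
S blue
   [135.7 189. ] [132 187   8   5  33]
   [193.7 193.6] [190 191   8   6  33]
   [160.4 212.5] [156 209  10   8  65]
   [116.9 235.8] [112 232  11   8  54]
   [178.3 239.9] [173 236  11   9  75]
T red
   [165.6 131. ] [161 126  10  11  80]
   [143.3 186.7] [139 182  10  11  85]
   [142.8 231.7] [138 227  11  11  89]
T blue
   [359.1 189.6] [357 187   5   6  29]
   [405.5 193.1] [404 191   5   5  17]
   [378.2 214.7] [375 211   8   8  46]
   [354.9 233.2] [352 230   7   7  37]
   [403.8 239.5] [401 237   7   6  40]
```

View pics/tc1.png

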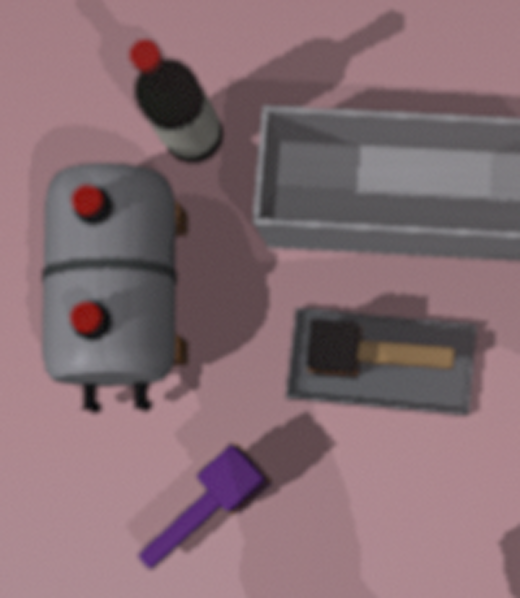

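View pics/tc2.png

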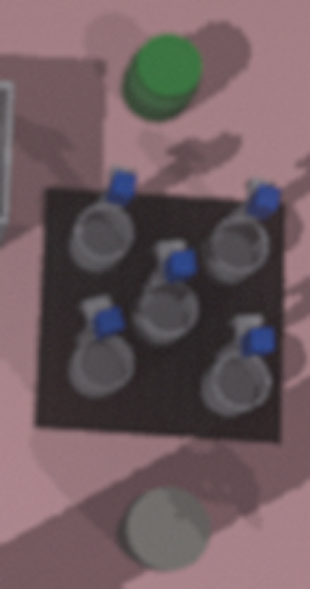

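View pics/sc1.png

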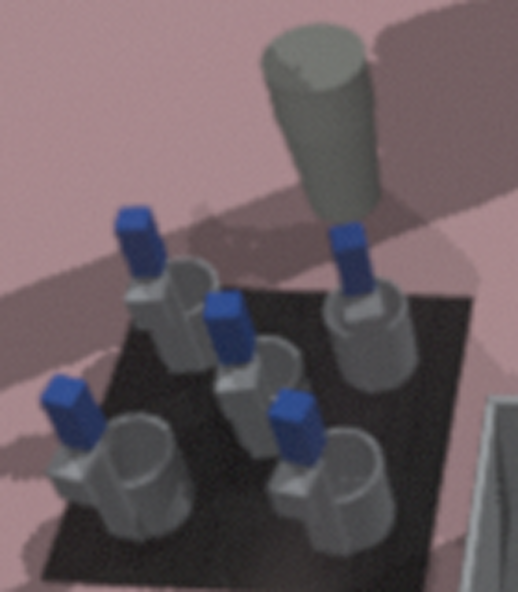

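Top crop: the mallet that belongs to the job is the black head at about (238,244) in the top image, inside the grey tray, with a tan handle pointing right (−y). The purple one at (200,293) lies outside the tray, so it is the look-alike. The red discs at (143,232), next to the black taps (peg0), and (143,187) (peg1) sit on the keg. The red blob at (166,131) is the bottle's cap. Next I need tub and tray corners.

```bash
python3 - <<'E'
from h import *
T=cam("top")
crop(T,"tub.png",195,140,335,275,5.5)
E
```

```text
(no output)
```

View pics/tub.png

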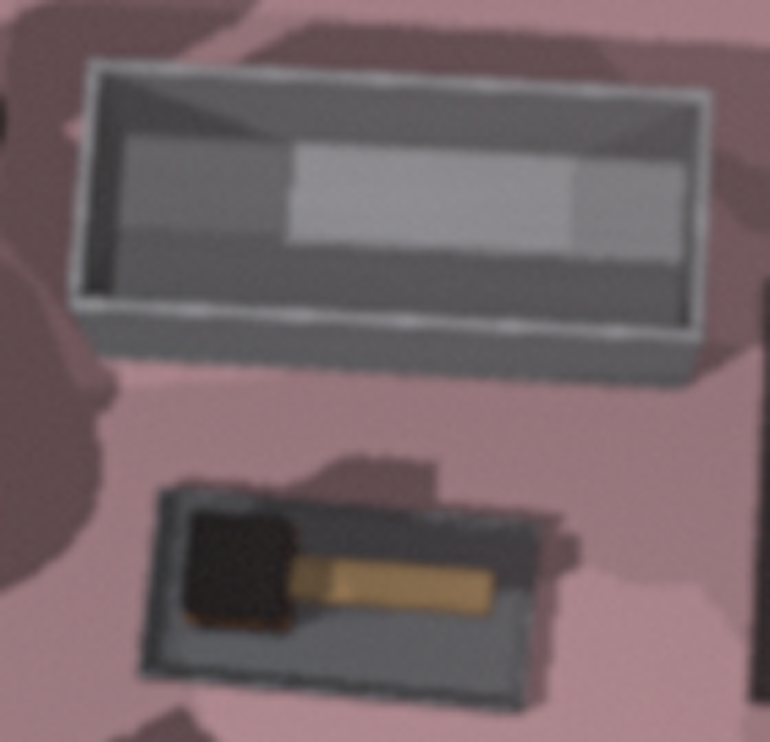

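```bash
python3 - <<'E'
from h import *
T=cam("top");S=cam("scene")
f=lambda p:(p[0]/5.5+195-.4,p[1]/5.5+140-.4)
def quad(name,ps,z):
    P=np.array([plane(T,f(p),z) for p in ps]); (c,s,a)=cv2.minAreaRect((P[:,:2]*1000).astype(np.float32))
    e=P[1]-P[0]; e2=P[2]-P[3]
    print(name,P.mean(0).round(4),s,"yaw of long edge(-y dir)",np.degrees(np.arctan2(e[1],e[0])).round(1),np.degrees(np.arctan2(e2[1],e2[0])).round(1))
quad("tub",[(90,62),(712,93),(702,338),(72,308)],.13)
quad("tray",[(160,490),(540,518),(525,710),(142,675)],.016)
quad("head",[(190,512),(296,518),(290,622),(184,612)],.094)
a=plane(T,f((490,590)),.061);b=plane(T,f((330,582)),.061);print("handle",a,b)
for nm,t,s in(("peg0",(142.8,231.7),(454,181.2)),("peg1",(143.3,186.7),(471.3,224.4)),("cap",(165.6,131),(467.9,252.4))):
    X,e=tri(T,t,S,s); print(nm,X.round(4),e.round(4),plane(T,t,.19).round(4))
bt=[(359.1,189.6),(405.5,193.1),(378.2,214.7),(354.9,233.2),(403.8,239.5)]
bs=[(178.3,239.9),(116.9,235.8),(160.4,212.5),(193.7,193.6),(135.7,189)]
for t,s in zip(bt,bs):
    X,e=tri(T,t,S,s);print("grip",X.round(4),e.round(4))
g=lambda p:(p[0]/3.1+320-.4,p[1]/3.1+130-.4)
for p in[(103,235),(239,246),(168,308),(102,360),(237,380)]: print("cup rim",plane(T,g(p),.064).round(4))
k=lambda p:(p[0]/2.6+110-.4,p[1]/2.6+110-.4)
print("bottle top",plane(T,k((146,56)),.29).round(3),"jar",plane(T,g((168,67)),.085).round(3),"cups",plane(T,g((168,525)),.145).round(3))
E
```

```text
tub [0.636  0.0133 0.13  ] (338.76141357421875, 137.85665893554688) yaw of long edge(-y dir) -93.0 -92.8
tray [0.4354 0.0449 0.016 ] (216.38534545898438, 109.31929016113281) yaw of long edge(-y dir) -94.3 -95.2
head [0.4418 0.0958 0.094 ] (58.048954010009766, 56.51690673828125) yaw of long edge(-y dir) -93.3 -95.4
handle [ 0.43340141 -0.03868253  0.061     ] [0.43781622 0.04908395 0.061     ]
peg0 [0.4579 0.3565 0.1907] 0.003 [0.4575 0.3552 0.19  ]
peg1 [0.5856 0.3578 0.1937] 0.0034 [0.5872 0.3605 0.19  ]
cap [0.716  0.2776 0.2862] 0.0085 [0.7542 0.3045 0.19  ]
grip [ 0.5871 -0.2573  0.157 ] 0.0005
grip [ 0.5763 -0.3913  0.159 ] 0.0006
grip [ 0.5125 -0.309   0.1581] 0.0015
grip [ 0.4585 -0.2405  0.1597] 0.0011
grip [ 0.4403 -0.38    0.1586] 0.0011
cup rim [ 0.5609 -0.2504  0.064 ]
cup rim [ 0.5499 -0.3851  0.064 ]
cup rim [ 0.4877 -0.3124  0.064 ]
cup rim [ 0.4363 -0.2463  0.064 ]
cup rim [ 0.4165 -0.3777  0.064 ]
bottle top [0.716 0.28  0.29 ] jar [ 0.728 -0.317  0.085] cups [ 0.274 -0.292  0.145]
```

```bash
cat >> h.py <<'E'
def plan(x,y,z,psi):
    o=bot.get_obs(); R=Ro.from_quat(o["tool_rot"]); p=np.array(o["eef_pos"]); a=np.radians(psi)
    Rt=Ro.from_matrix(np.array([[np.cos(a),np.sin(a),0],[np.sin(a),-np.cos(a),0],[0,0,-1]]))
    print("travel",(R.inv().apply(np.array([x,y,z])-p)).round(4),"dr",(R.inv()*Rt).as_rotvec().round(4))
def st():
    o=bot.get_obs(); m=Ro.from_quat(o["tool_rot"]).as_matrix()
    print("t",round(o["clock"],2),"p",np.round(o["eef_pos"],4),"psi",np.degrees(np.arctan2(m[1,0],m[0,0])).round(2),"z",m[:,2].round(3),"F",np.round(o["ft_force"],1),"w",round(o["grip_width"],4),"j",np.round(o["joint_pos"],2))
E
python3 -c "
from h import *
st();plan(.442,.096,.20,86.4)"
```

```text
t 0.35 p [ 0.1187 -0.4855  0.1952] psi 13.74 z [-0.     0.001 -1.   ] F [-1.1  0.6 -0.2] w 0.0854 j [-1.33  0.24  0.    1.34  0.    1.57]
travel [ 0.4522 -0.4881 -0.0046] dr [-5.0000e-04 -4.0000e-04 -1.2682e+00]
```

```bash
python3 -m crank '{"travel":[[0,0,-0.06],[0,0,-0.11],[0.45,-0.488,-0.11],[0.45,-0.488,-0.11],[0.45,-0.488,-0.11],[0.45,-0.488,-0.11],[0.45,-0.488,-0.11],[0.45,-0.488,-0.11],[0.45,-0.488,-0.11],[0.45,-0.488,-0.11]],"dr":[[0,0,0],[0,0,0],[0,0,-0.16],[0,0,-0.32],[0,0,-0.48],[0,0,-0.64],[0,0,-0.8],[0,0,-0.96],[0,0,-1.12],[0,0,-1.268]],"hand":[0.0854,0.0854,0.0854,0.0854,0.0854,0.0854,0.0854,0.0854,0.0854,0.0854]}'
python3 -c "
from h import *
st();plan(.442,.096,.15,86.4)"
```

```text
clock: 1.6
eef_pos: [0.3614, -0.0462, 0.3058]
tool_rot: [0.727, 0.686, 0.0, 0.001]
ft_force: [0.6, -1.8, -0.2]
grip_width: 0.0857
t 1.6 p [ 0.3614 -0.0462  0.3058] psi 86.68 z [ 0.002 -0.    -1.   ] F [ 0.6 -1.8 -0.2] w 0.0857 j [-0.13 -0.06 -0.04  1.58 -0.    1.5 ]
travel [0.1467 0.072  0.1558] dr [0.0016 0.0004 0.0048]
```

```bash
python3 -m crank '{"travel":[[0.05,0.024,0],[0.1,0.05,0.03],[0.147,0.072,0.08],[0.147,0.072,0.13],[0.147,0.072,0.155],[0.147,0.072,0.155]],"dr":[[0,0,0],[0,0,0],[0,0,0],[0,0,0],[0,0,0],[0,0,0]],"hand":[0.0854,0.0854,0.0854,0.0854,0.0854,0.0854]}'
python3 - <<'E'
from h import *
st();plan(.442,.096,.045,86.4)
T=cam("top"); crop(T,"m1.png",195,140,335,275,5.5)
E
```

```text
clock: 2.35
eef_pos: [0.4398, 0.0939, 0.1484]
tool_rot: [0.729, 0.685, -0.002, -0.001]
ft_force: [-0.7, -0.2, -0.0]
grip_width: 0.0854
t 2.35 p [0.4398 0.0939 0.1484] psi 86.43 z [-0.005 -0.001 -1.   ] F [-0.7 -0.2 -0. ] w 0.0854 j [ 0.21  0.17 -0.2   1.2  -0.    1.84]
travel [0.0024 0.0026 0.1034] dr [-0.0053  0.0015  0.0004]
```

View pics/m1.png

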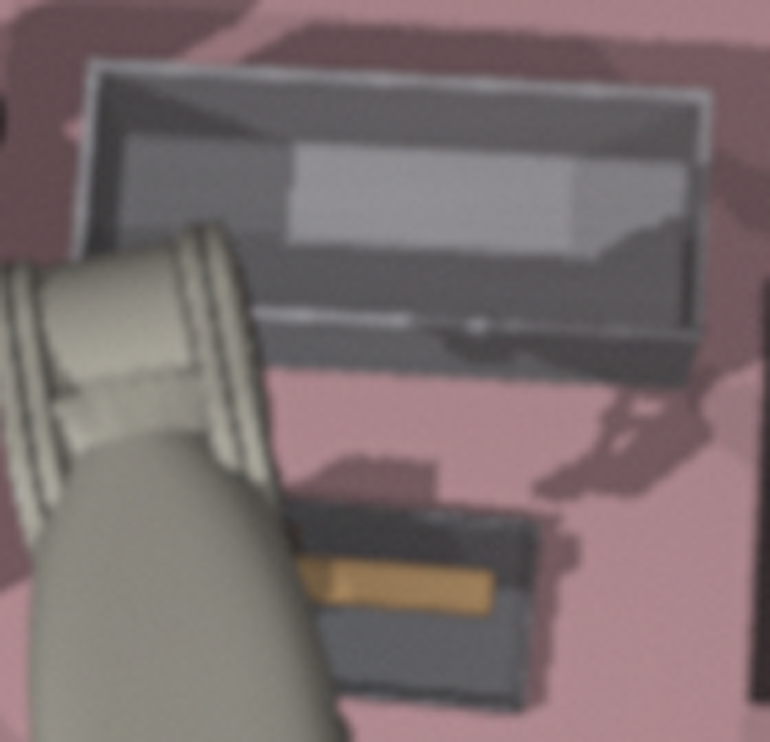

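The arm hides the head in the top view; only the handle is visible, at crop (400,585). The measured pose stands, so I descend and close.

```bash
python3 -m crank '{"travel":[[0.002,0.0025,0.04],[0.002,0.0025,0.08],[0.002,0.0025,0.103],[0.002,0.0025,0.103],[0.002,0.0025,0.103],[0.002,0.0025,0.103],[0.002,0.0025,0.103],[0.002,0.0025,0.103],[0.002,0.0025,0.103],[0.002,0.0025,0.103]],"dr":[[0,0,0],[0,0,0],[0,0,0],[0,0,0],[0,0,0],[0,0,0],[0,0,0],[0,0,0],[0,0,0],[0,0,0]],"hand":[0.0854,0.0854,0.0854,0.0854,0.04,0.04,0.04,0.04,0.04,0.04]}'
python3 -m crank '{"travel":[[0,0,-0.02],[0,0,-0.06],[0,0,-0.12],[0,0,-0.18],[0,0,-0.23],[0,0,-0.23],[0,0,-0.23]],"dr":[[0,0,0],[0,0,0],[0,0,0],[0,0,0],[0,0,0],[0,0,0],[0,0,0]],"hand":[0.04,0.04,0.04,0.04,0.04,0.04,0.04]}'
python3 - <<'E'
from h import *
st()
S=cam("scene"); crop(S,"m2.png",240,80,520,350,2.1)
E
```

```text
clock: 3.65
eef_pos: [0.4458, 0.0962, 0.0498]
tool_rot: [0.729, 0.684, 0.002, 0.001]
ft_force: [-3.4, -0.1, 8.2]
grip_width: 0.0539
clock: 4.53
eef_pos: [0.4438, 0.0957, 0.2767]
tool_rot: [0.729, 0.684, -0.001, -0.0]
ft_force: [-0.2, 0.4, -4.0]
grip_width: 0.0535
t 4.53 p [0.4438 0.0957 0.2767] psi 86.39 z [-0.001 -0.    -1.   ] F [-0.2  0.4 -4. ] w 0.0535 j [0.21 0.13 0.08 1.52 0.   1.85]
```

View pics/m2.png

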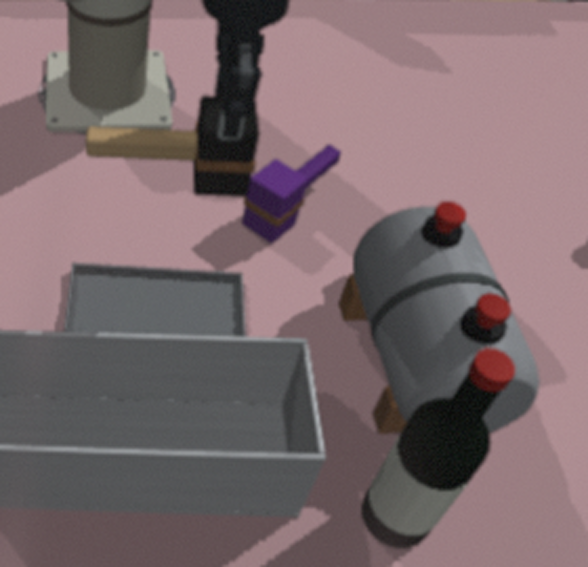

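The mallet is held (crop (225,150), weight 4 N) and the tray is empty. Now to peg0.

```bash
python3 -c "
from h import *
plan(.458,.3555,.275,86.4)"
```

```text
travel [ 0.2603 -0.0017  0.0006] dr [-0.0031  0.0009 -0.0002]
```

```bash
python3 -m crank '{"travel":[[0.04,0,0],[0.09,0,0],[0.14,0,0],[0.19,0,0],[0.23,0,0],[0.26,-0.002,0],[0.26,-0.002,0],[0.26,-0.002,0]],"dr":[[0,0,0],[0,0,0],[0,0,0],[0,0,0],[0,0,0],[0,0,0],[0,0,0],[0,0,0]],"hand":[0.04,0.04,0.04,0.04,0.04,0.04,0.04,0.04]}'
python3 - <<'E'
from h import *
st();plan(.458,.3555,.244,86.4)
S=cam("scene"); crop(S,"m3.png",360,60,560,350,2)
E
```

```text
clock: 5.58
eef_pos: [0.4581, 0.3546, 0.2754]
tool_rot: [0.729, 0.685, -0.002, 0.0]
ft_force: [-0.1, 0.3, -3.6]
grip_width: 0.0534
t 5.58 p [0.4581 0.3546 0.2754] psi 86.4 z [-0.003 -0.003 -1.   ] F [-0.1  0.3 -3.6] w 0.0534 j [ 0.66  0.4   0.43  1.61 -0.    2.29]
travel [ 0.001  -0.      0.0314] dr [-0.003   0.0033 -0.    ]
```

View pics/m3.png

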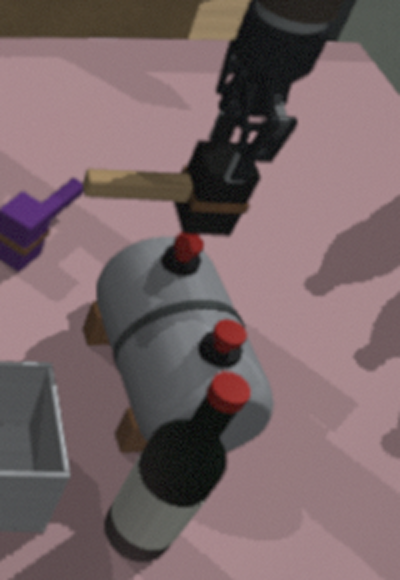

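```bash
python3 - <<'E'
from h import *
S=cam("scene")
for d in((0,0),(28,28),(28,-28),(-28,28),(-28,-28)):
    P=proj(S,(.4581+d[0]/1000,.3546+d[1]/1000,.2295)); print((P-[360,60])*2)
print((proj(S,(.458,.3555,.197))-[360,60])*2)
E
```

```text
[196.05501357 218.32595838]
[228.46202678 236.21498726]
[179.00273579 236.60040429]
[212.29143046 200.87719645]
[164.64414965 201.0788402 ]
[187.53804138 238.63052412]
```

The projected face agrees with the picture: the front corners should be at crop (179,236) and (228,236), and I see about (180,232) and (231,235). Pressing peg0.

```bash
python3 -m crank '{"travel":[[0,0,0.015],[0,0,0.028],[0,0,0.034],[0,0,0.040],[0,0,0.045],[0,0,0.049],[0,0,0.051],[0,0,0.051]],"dr":[[0,0,0],[0,0,0],[0,0,0],[0,0,0],[0,0,0],[0,0,0],[0,0,0],[0,0,0]],"hand":[0.04,0.04,0.04,0.04,0.04,0.04,0.04,0.04]}'; python3 -c "
from h import *
st()"
```

```text
clock: 6.68
eef_pos: [0.4587, 0.3556, 0.2268]
tool_rot: [0.729, 0.685, 0.0, -0.0]
ft_force: [-3.6, -0.4, 3.7]
grip_width: 0.0535
t 6.67 p [0.4587 0.3556 0.2268] psi 86.4 z [ 0.  0. -1.] F [-3.6 -0.4  3.7] w 0.0535 j [0.66 0.39 0.3  1.48 0.   2.29]
```

```bash
python3 -m crank '{"travel":[[0,0,0.002],[0,0,0.004],[0,0,0.004]],"dr":[[0,0,0],[0,0,0],[0,0,0]],"hand":[0.04,0.04,0.04]}'; python3 -c "
from h import *
st()"
```

```text
clock: 7.05
eef_pos: [0.4588, 0.3563, 0.2265]
tool_rot: [0.729, 0.685, 0.003, -0.0]
ft_force: [-7.2, -2.3, 17.5]
grip_width: 0.0536
t 7.05 p [0.4588 0.3563 0.2265] psi 86.41 z [ 0.003  0.004 -1.   ] F [-7.2 -2.3 17.5] w 0.0536 j [0.66 0.39 0.3  1.47 0.   2.29]
```

Stopped at 0.2265 with the force rising to 17.5 N, so peg0 is bottomed. Lift and go to peg1.

```bash
python3 -m crank '{"travel":[[0,0,-0.02],[0,0,-0.05],[0,0,-0.055],[0,0,-0.055]],"dr":[[0,0,0],[0,0,0],[0,0,0],[0,0,0]],"hand":[0.04,0.04,0.04,0.04]}'; python3 - <<'E'
from h import *
st();plan(.5865,.359,.28,86.4)
S=cam("scene"); crop(S,"m4.png",360,60,560,350,2)
E
```

```text
clock: 7.55
eef_pos: [0.4591, 0.3555, 0.2762]
tool_rot: [0.729, 0.684, -0.0, 0.0]
ft_force: [0.0, 0.3, -4.0]
grip_width: 0.0534
t 7.55 p [0.4591 0.3555 0.2762] psi 86.38 z [-0.    -0.001 -1.   ] F [ 0.   0.3 -4. ] w 0.0534 j [ 0.66  0.4   0.43  1.6  -0.    2.29]
travel [ 0.0115  0.1269 -0.0039] dr [-0.0003  0.0007 -0.0003]
```

View pics/m4.png

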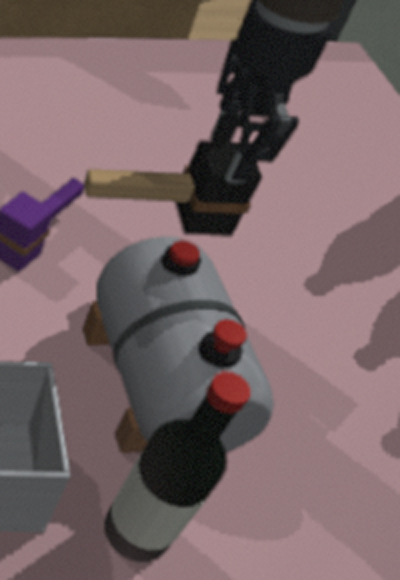

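Peg0 at crop (183,255) is now visibly down; peg1 at (229,335) is still up. Moving over peg1.

```bash
python3 -m crank '{"travel":[[0.004,0.04,-0.004],[0.008,0.08,-0.004],[0.0115,0.115,-0.004],[0.0115,0.127,-0.004],[0.0115,0.127,-0.004],[0.0115,0.127,-0.004]],"dr":[[0,0,0],[0,0,0],[0,0,0],[0,0,0],[0,0,0],[0,0,0]],"hand":[0.04,0.04,0.04,0.04,0.04,0.04]}'; python3 - <<'E'
from h import *
st();plan(.5865,.359,.226,86.4)
S=cam("scene"); crop(S,"m5.png",360,60,560,350,2)
E
```

```text
clock: 8.35
eef_pos: [0.5855, 0.359, 0.2803]
tool_rot: [0.729, 0.685, -0.001, -0.0]
ft_force: [-0.3, -0.3, -3.9]
grip_width: 0.0535
t 8.35 p [0.5855 0.359  0.2803] psi 86.41 z [-0.002 -0.001 -1.   ] F [-0.3 -0.3 -3.9] w 0.0535 j [0.55 0.67 0.9  1.8  0.   2.18]
travel [0.0002 0.0011 0.0543] dr [-0.0019  0.0011  0.0001]
```

View pics/m5.png

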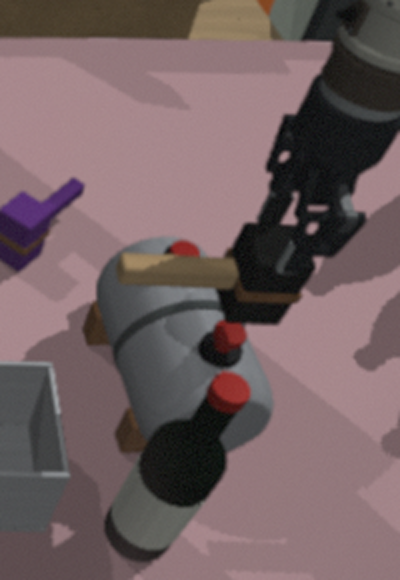

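The head is over peg1 (crop (230,335)) and clear of the bottle cap at (229,392). Press.

```bash
python3 -m crank '{"travel":[[0,0,0.02],[0,0,0.032],[0,0,0.038],[0,0,0.044],[0,0,0.049],[0,0,0.054],[0,0,0.056],[0,0,0.058],[0,0,0.058]],"dr":[[0,0,0],[0,0,0],[0,0,0],[0,0,0],[0,0,0],[0,0,0],[0,0,0],[0,0,0],[0,0,0]],"hand":[0.04,0.04,0.04,0.04,0.04,0.04,0.04,0.04,0.04]}'; python3 -c "
from h import *
st()"
```

```text
clock: 9.52
eef_pos: [0.5859, 0.3597, 0.2267]
tool_rot: [0.729, 0.685, 0.002, -0.0]
ft_force: [-7.0, -1.4, 11.3]
grip_width: 0.0535
t 9.53 p [0.5859 0.3597 0.2267] psi 86.42 z [ 0.002  0.003 -1.   ] F [-7.  -1.4 11.3] w 0.0535 j [0.55 0.64 0.7  1.63 0.   2.18]
```

```bash
python3 -m crank '{"travel":[[0,0,0.002],[0,0,0.003],[0,0,0.003]],"dr":[[0,0,0],[0,0,0],[0,0,0]],"hand":[0.04,0.04,0.04]}'; python3 -c "
from h import *
st()"
python3 -m crank '{"travel":[[0,0,-0.02],[0,0,-0.05],[0,0,-0.06],[0,0,-0.06]],"dr":[[0,0,0],[0,0,0],[0,0,0],[0,0,0]],"hand":[0.04,0.04,0.04,0.04]}'; python3 - <<'E'
from h import *
st()
S=cam("scene"); crop(S,"m6.png",360,60,560,350,2)
plan(.5,.2,.29,86.4);plan(.437,.096,.29,85.6)
E
```

```text
clock: 9.9
eef_pos: [0.5859, 0.3601, 0.2266]
tool_rot: [0.729, 0.685, 0.004, -0.0]
ft_force: [-9.3, -2.2, 19.3]
grip_width: 0.0539
t 9.9 p [0.5859 0.3601 0.2266] psi 86.43 z [ 0.005  0.005 -1.   ] F [-9.3 -2.2 19.3] w 0.0539 j [0.55 0.64 0.7  1.62 0.   2.18]
clock: 10.4
eef_pos: [0.5876, 0.359, 0.2801]
tool_rot: [0.729, 0.684, 0.001, 0.001]
ft_force: [-0.1, -0.1, -4.2]
grip_width: 0.0534
t 10.4 p [0.5876 0.359  0.2801] psi 86.36 z [ 0.002  0.    -1.   ] F [-0.1 -0.1 -4.2] w 0.0534 j [ 0.55  0.67  0.9   1.79 -0.    2.18]
travel [-0.164  -0.0769 -0.0108] dr [ 0.0002  0.0008 -0.0006]
travel [-0.2718 -0.1331 -0.0107] dr [0.0002 0.0008 0.0134]
```

View pics/m6.png

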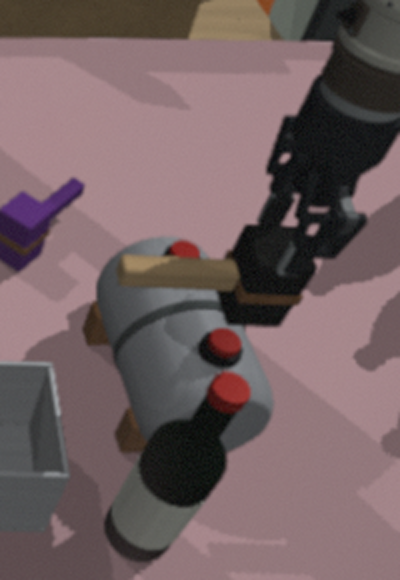

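Both pegs are down: peg1 now at (224,345). Returning the mallet to the tray.

```bash
python3 -m crank '{"travel":[[-0.04,-0.02,-0.01],[-0.09,-0.044,-0.01],[-0.14,-0.069,-0.01],[-0.19,-0.094,-0.01],[-0.24,-0.118,-0.01],[-0.272,-0.131,-0.01],[-0.272,-0.131,-0.01],[-0.272,-0.131,-0.01]],"dr":[[0,0,0],[0,0,0],[0,0,0],[0,0,0],[0,0,0],[0,0,0.013],[0,0,0.013],[0,0,0.013]],"hand":[0.04,0.04,0.04,0.04,0.04,0.04,0.04,0.04]}'; python3 - <<'E'
from h import *
st();plan(.440,.096,.051,86)
S=cam("scene");crop(S,"m7.png",240,80,520,350,2.1)
E
```

```text
clock: 11.45
eef_pos: [0.4385, 0.0958, 0.2897]
tool_rot: [0.734, 0.68, -0.0, -0.0]
ft_force: [0.1, -0.0, -4.3]
grip_width: 0.0533
t 11.45 p [0.4385 0.0958 0.2897] psi 85.62 z [-0.  0. -1.] F [ 0.1 -0.  -4.3] w 0.0533 j [0.21 0.12 0.1  1.55 0.   1.86]
travel [0.0003 0.0015 0.2387] dr [-0.0003 -0.0001 -0.0066]
```

View pics/m7.png

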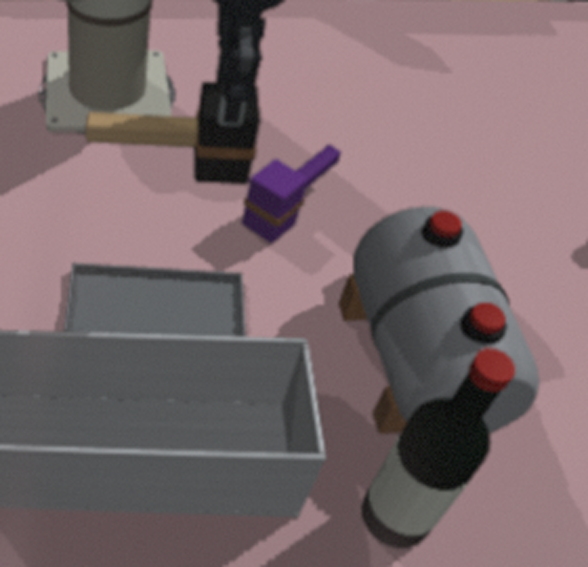

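The mallet is still square in the fingers (225,130) and both pegs are home. Lowering it into the tray and releasing.

```bash
python3 -m crank '{"travel":[[0,0.001,0.05],[0,0.001,0.1],[0,0.001,0.15],[0,0.001,0.19],[0,0.001,0.22],[0,0.001,0.232],[0,0.001,0.238],[0,0.001,0.24],[0,0.001,0.24]],"dr":[[0,0,0],[0,0,0],[0,0,0],[0,0,0],[0,0,0],[0,0,0],[0,0,0],[0,0,0],[0,0,0]],"hand":[0.04,0.04,0.04,0.04,0.04,0.04,0.04,0.04,0.04]}'; python3 -c "
from h import *
st()"
python3 -m crank '{"travel":[[0,0,0],[0,0,0],[0,0,0],[0,0,0],[0,0,-0.03],[0,0,-0.09],[0,0,-0.15],[0,0,-0.21],[0,0,-0.25],[0,0,-0.25]],"dr":[[0,0,0],[0,0,0],[0,0,0],[0,0,0],[0,0,0],[0,0,0],[0,0,0],[0,0,0],[0,0,0],[0,0,0]],"hand":[0.0854,0.0854,0.0854,0.0854,0.0854,0.0854,0.0854,0.0854,0.0854,0.0854]}'
python3 - <<'E'
from h import *
st()
S=cam("scene");T=cam("top");cv2.imwrite("pics/s8.png",S["bgr"]);cv2.imwrite("pics/t8.png",T["bgr"])
E
```

```text
clock: 12.62
eef_pos: [0.4403, 0.0959, 0.0513]
tool_rot: [0.733, 0.68, 0.001, 0.0]
ft_force: [-0.2, 0.4, -3.9]
grip_width: 0.0535
t 12.62 p [0.4403 0.0959 0.0513] psi 85.65 z [ 0.002  0.    -1.   ] F [-0.2  0.4 -3.9] w 0.0535 j [ 0.21  0.27 -0.37  0.94  0.    1.86]
clock: 13.88
eef_pos: [0.4414, 0.0961, 0.304]
tool_rot: [0.733, 0.68, 0.003, 0.002]
ft_force: [-0.0, 0.2, 0.1]
grip_width: 0.0853
t 13.88 p [0.4414 0.0961 0.304 ] psi 85.64 z [ 0.008  0.002 -1.   ] F [-0.   0.2  0.1] w 0.0853 j [0.21 0.12 0.13 1.58 0.   1.86]
```

View pics/s8.png

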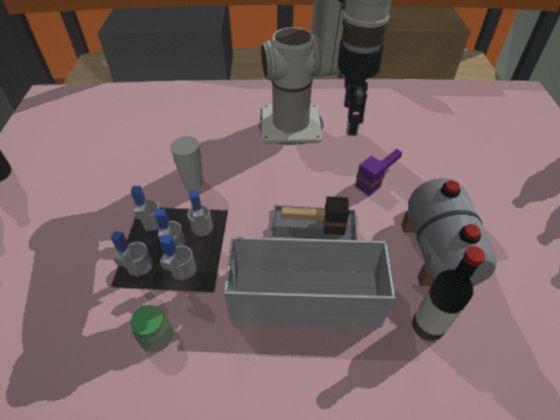

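View pics/t8.png

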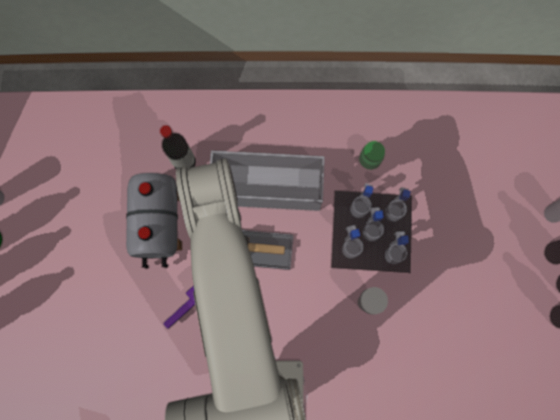

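The mallet is in its tray at (335,215), released. One dipper has been knocked, its grip going from (178,240) to about (168,243) in the scene image. Measuring all the grips again.

```bash
cat >> h.py <<'E'
def grips(name=None):
    T=cam("top");S=cam("scene");L=[]
    for c in(T,S):
        H=hsv(c); b=(H[...,0]>105)&(H[...,0]<125)&(H[...,1]>140)&(H[...,2]>60)
        L.append([x[0] for x in blobs(b)[0]])
    out=[]
    for i,t in enumerate(L[0]):
        best=min(((tri(T,t,S,s),s) for s in L[1]),key=lambda q:q[0][1]+abs(q[0][0][2]-.158)+ (np.linalg.norm(plane(T,t,.158)-q[0][0])))
        X,e=best[0]; print("grip",X.round(4),"err",e.round(4),"top",t,"scene",best[1]); out.append(X)
    print(len(L[0]),len(L[1]),"blobs")
    if name: crop(T,name+"t.png",200,140,430,320,3.2); crop(S,name+"s.png",100,130,400,330,2.6)
    return T,S,out
E
python3 - <<'E'
from h import *
T,S,o=grips("g0")
plan(.4585,-.2405,.31,92)
E
```

```text
grip [ 0.5886 -0.2848  0.1433] err 0.0025 top [368.3 190.2] scene [167.3 244.3]
grip [ 0.5142 -0.3105  0.1447] err 0.0053 top [378.5 214.9] scene [161.8 216.9]
grip [ 0.4584 -0.2412  0.1583] err 0.0016 top [355.2 233.3] scene [193.6 194. ]
grip [ 0.4378 -0.3139  0.1494] err 0.1374 top [404.4 239.3] scene [193.6 194. ]
4 4 blobs
travel [-0.3335  0.0454 -0.011 ] dr [-0.003   0.0007 -0.1109]
```

View pics/g0t.png

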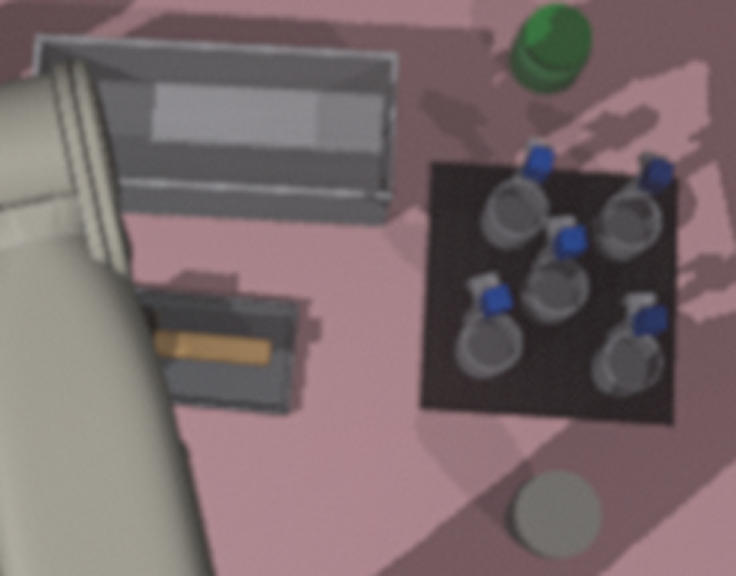

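```bash
python3 - <<'E'
from h import *
T=cam("top")
f=lambda p:(p[0]/3.2+200-.4,p[1]/3.2+140-.4)
for n,c,h in(("d3",(491,340),(483,280)),("d2",(557,283),(560,220)),("d0",(516,209),(532,152)),("d4",(629,358),(640,299)),("d1",(631,219),(655,160))):
    C=plane(T,f(c),.064);H=plane(T,f(h),.117);d=H-C; print(n,C.round(4),H.round(4),np.hypot(d[0],d[1]).round(4),"yaw",np.degrees(np.arctan2(d[1],d[0])).round(1))
E
```

```text
d3 [ 0.436  -0.2479  0.064 ] [ 0.4839 -0.2347  0.117 ] 0.0497 yaw 15.4
d2 [ 0.4905 -0.3121  0.064 ] [ 0.5402 -0.3075  0.117 ] 0.0499 yaw 5.4
d0 [ 0.5625 -0.2751  0.064 ] [ 0.605  -0.2835  0.117 ] 0.0434 yaw -11.2
d4 [ 0.4187 -0.3781  0.064 ] [ 0.4661 -0.3788  0.117 ] 0.0475 yaw -0.8
d1 [ 0.5528 -0.3855  0.064 ] [ 0.5976 -0.3986  0.117 ] 0.0467 yaw -16.3
```

View pics/g0s.png

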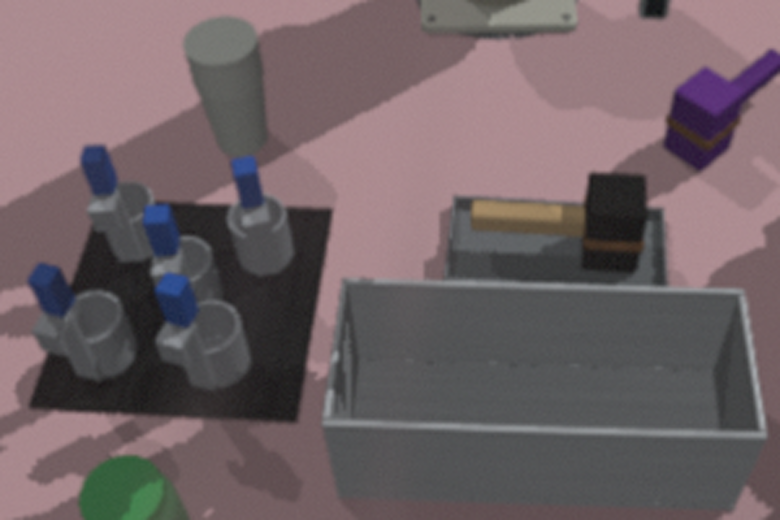

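Dipper yaws: d3 15°, d2 6°, d0 −12°, d4 −2°, d1 −15°. I start with d3, whose grip is at top (355,233), moving above it with the fingers at about 50 mm.

```bash
python3 -c "
from h import *
plan(.460,-.241,.22,105)"
```

```text
travel [-0.3338  0.0473  0.0789] dr [-0.0036  0.0004 -0.3378]
```

```bash
python3 -m crank '{"travel":[[-0.04,0.005,0],[-0.09,0.013,0],[-0.15,0.022,0],[-0.21,0.03,0],[-0.26,0.037,0.01],[-0.31,0.044,0.03],[-0.334,0.047,0.06],[-0.334,0.047,0.079],[-0.334,0.047,0.079],[-0.334,0.047,0.079]],"dr":[[0,0,0],[0,0,-0.1],[0,0,-0.2],[0,0,-0.3],[0,0,-0.338],[0,0,-0.338],[0,0,-0.338],[0,0,-0.338],[0,0,-0.338],[0,0,-0.338]],"hand":[0.05,0.05,0.05,0.05,0.05,0.05,0.05,0.05,0.05,0.05]}'
python3 - <<'E'
from h import *
st();plan(.460,-.241,.125,105)
S=cam("scene");crop(S,"g1s.png",100,80,300,300,2.7)
E
```

```text
clock: 15.38
eef_pos: [0.461, -0.2407, 0.2216]
tool_rot: [0.609, 0.794, -0.0, -0.0]
ft_force: [-0.1, -0.0, 0.0]
grip_width: 0.0503
t 15.38 p [ 0.461  -0.2407  0.2216] psi 105.04 z [-0.  0. -1.] F [-0.1 -0.   0. ] w 0.0503 j [-0.48  0.27  0.11  1.41  0.    0.83]
travel [-0.0001 -0.001   0.0966] dr [-0.0002 -0.0002  0.0006]
```

View pics/g1s.png

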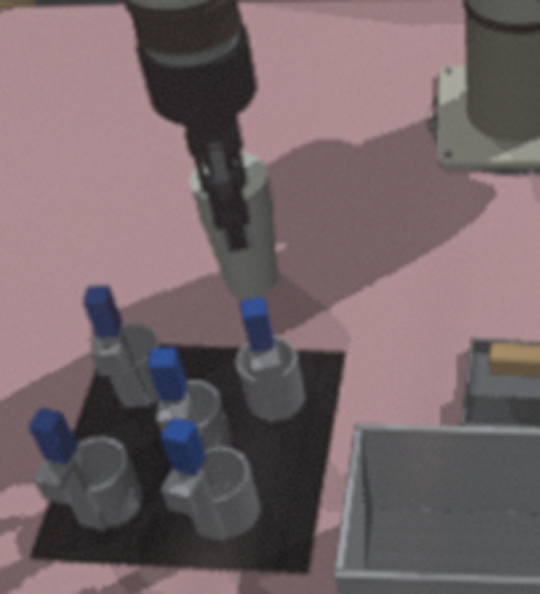

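```bash
python3 -m crank '{"travel":[[0,-0.001,0.04],[0,-0.001,0.075],[0,-0.001,0.096],[0,-0.001,0.096],[0,-0.001,0.096],[0,-0.001,0.096],[0,-0.001,0.096],[0,-0.001,0.096],[0,-0.001,0.096]],"dr":[[0,0,0],[0,0,0],[0,0,0],[0,0,0],[0,0,0],[0,0,0],[0,0,0],[0,0,0],[0,0,0]],"hand":[0.05,0.05,0.05,0.05,0.01,0.01,0.01,0.01,0.01]}'
python3 -m crank '{"travel":[[0,0,-0.02],[0,0,-0.06],[0,0,-0.12],[0,0,-0.17],[0,0,-0.17]],"dr":[[0,0,0],[0,0,0],[0,0,0],[0,0,0],[0,0,0]],"hand":[0.01,0.01,0.01,0.01,0.01]}'
python3 - <<'E'
from h import *
st()
S=cam("scene");crop(S,"g2s.png",100,30,300,300,2.2)
E
```

```text
clock: 16.55
eef_pos: [0.4621, -0.2422, 0.1282]
tool_rot: [0.609, 0.793, 0.001, 0.003]
ft_force: [0.0, 0.1, 7.1]
grip_width: 0.0099
clock: 17.18
eef_pos: [0.4622, -0.2424, 0.3009]
tool_rot: [0.609, 0.793, 0.001, 0.005]
ft_force: [-0.6, 0.2, 0.1]
grip_width: 0.0101
t 17.18 p [ 0.4622 -0.2424  0.3009] psi 105.01 z [ 0.01  -0.005 -1.   ] F [-0.6  0.2  0.1] w 0.0101 j [-0.48  0.26  0.3   1.6   0.    0.83]
```

View pics/g2s.png

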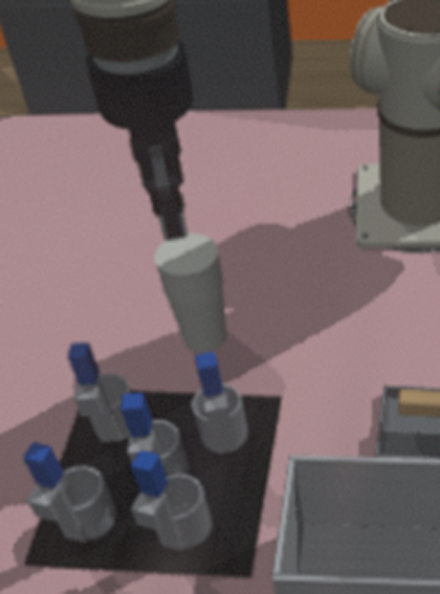

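The grip was missed: the fingers shut to the commanded 10 mm and the dipper still stands at crop (207,370). I'll check the geometry.

```bash
python3 - <<'E'
from h import *
T,S,o=grips()
for z in(.301,.164): print((proj(S,(.4622,-.2424,z))-[100,30])*2.2, proj(T,(.4622,-.2424,z)))
c=S["bgr"][170:260,170:230]; cv2.imwrite("pics/d3s.png",cv2.resize(c,None,fx=6,fy=6,interpolation=cv2.INTER_CUBIC))
E
```

```text
0 4 blobs
[178.93004848 260.71558545] [362.83717543 222.73419029]
[202.70199865 359.84499053] [355.55784821 231.68745903]
```

View pics/d3s.png

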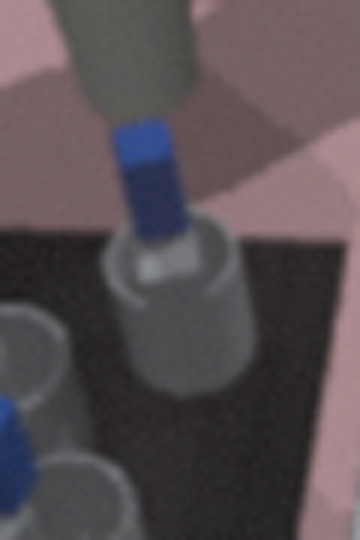

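```bash
python3 - <<'E'
from h import *
S=cam("scene");T=cam("top");st()
crop(S,"e1.png",130,60,230,210,4)
crop(T,"e2.png",300,160,420,340,3.3)
print((proj(S,(.4622,-.2424,.301))-[130,60])*4)
E
```

```text
t 17.43 p [ 0.4592 -0.2408  0.2939] psi 105.01 z [-0.003  0.001 -1.   ] F [0.1 0.4 0.1] w 0.0102 j [-0.48  0.26  0.29  1.6   0.    0.83]
[205.32736087 354.02833718]
```

View pics/e1.png

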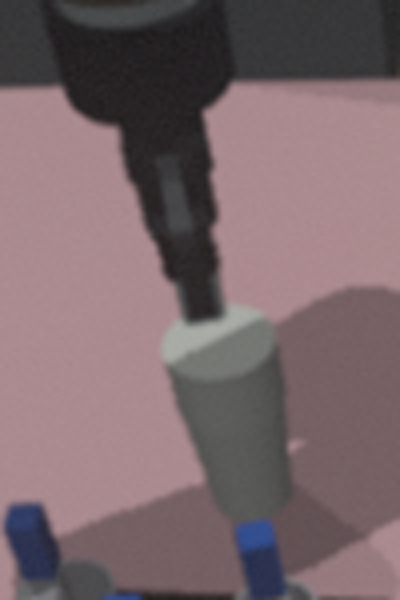

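View pics/e2.png

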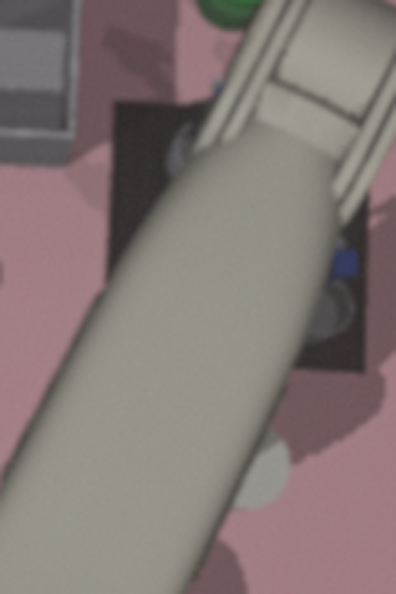

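```bash
python3 - <<'E'
from h import *
S=cam("scene")
print("g1", proj(S,(.461,-.2407,.2216)),proj(S,(.486,-.234,.2286)),"seen 187.8,171.5")
print("now",proj(S,(.4592,-.2408,.294)),proj(S,(.4592,-.2408,.323)),proj(S,(.430,-.2408,.294)),"seen",203/4+130,320/4+60)
# mallet carrying m2 : TCP .4438 .0957 .2767
print("m2 finger front",proj(S,(.4438+.028,.0957,.2767)),"seen",232/2.1+240,137/2.1+80)
print("m2 head corners top",[proj(S,(.4438+.028,.0957+s,.231+h)).round(1) for s in(-.028,.028) for h in(0,.09)],"seen",[(195/2.1+240,190/2.1+80),(250/2.1+240,190/2.1+80),(200/2.1+240,98/2.1+80)])
E
```

```text
g1 [188.72065688 175.47844862] [189.76993249 181.47020554] seen 187.8,171.5
now [182.92419781 150.0824264 ] [180.37987532 139.23502744] [184.88875015 140.78801246] seen 180.75 140.0
m2 finger front [346.03052209 158.47904124] seen 350.4761904761905 145.23809523809524
m2 head corners top [array([330.5, 174.2]), array([334.8, 142.2]), array([356.3, 173.9]), array([362.7, 142.1])] seen [(332.85714285714283, 170.47619047619048), (359.04761904761904, 170.47619047619048), (335.23809523809524, 126.66666666666666)]
```

The scene view shows the closed fingertips at row 140, where the reported TCP projects to row 150, about 30 mm higher than reported. The 7 N upward force at reported z = 0.128 also fits tips resting on top of the grip (0.164). The mallet pictures agree. So the real tips sit about 30 mm above the reported TCP, and I'll check this with the fingers shut before reaching lower.

```bash
python3 -m crank '{"travel":[[0,0.06,-0.02],[0,0.1,-0.03],[0,0.1,-0.03],[0,0.1,-0.03]],"dr":[[0,0,0],[0,0,0],[0,0,0],[0,0,0]],"hand":[0,0,0,0]}'
python3 - <<'E'
from h import *
st()
S=cam("scene");p=bot.get_obs()["eef_pos"]
crop(S,"e3.png",130,60,230,210,4)
for dz in(0,.01,.02,.03,.04): print(dz,((proj(S,p+[0,0,dz])-[130,60])*4).round())
E
```

```text
clock: 17.98
eef_pos: [0.5558, -0.2152, 0.3241]
tool_rot: [0.609, 0.793, -0.001, -0.001]
ft_force: [-0.1, -0.5, -0.7]
grip_width: 0.0003
t 17.98 p [ 0.5558 -0.2152  0.3241] psi 105.02 z [-0.003  0.001 -1.   ] F [-0.1 -0.5 -0.7] w 0.0003 j [-0.37  0.45  0.63  1.76 -0.    0.94]
0 [225. 450.]
0.01 [221. 434.]
0.02 [218. 418.]
0.03 [214. 402.]
0.04 [210. 385.]
```

View pics/e3.png

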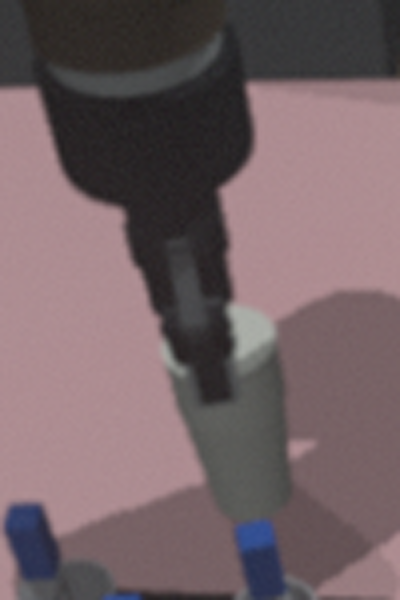

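Confirmed: the shut tips appear at crop (215,403), and the dz = 0.03 projection is (214,402). I'll use tip = reported + 0.03. Going back to d3 with the tips 30 mm lower.

```bash
python3 -c "
from h import *
plan(.460,-.241,.20,105)"
```

```text
travel [-1.000e-04 -9.860e-02  1.248e-01] dr [-0.0019 -0.001  -0.0003]
```

```bash
python3 -m crank '{"travel":[[0,-0.05,0],[0,-0.0985,0.02],[0,-0.0985,0.07],[0,-0.0985,0.12],[0,-0.0985,0.15],[0,-0.0985,0.19],[0,-0.0985,0.22],[0,-0.0985,0.228],[0,-0.0985,0.228]],"dr":[[0,0,0],[0,0,0],[0,0,0],[0,0,0],[0,0,0],[0,0,0],[0,0,0],[0,0,0],[0,0,0]],"hand":[0.05,0.05,0.05,0.05,0.05,0.05,0.05,0.05,0.05]}'
python3 -m crank '{"travel":[[0,0,0],[0,0,0],[0,0,0],[0,0,0],[0,0,0]],"dr":[[0,0,0],[0,0,0],[0,0,0],[0,0,0],[0,0,0]],"hand":[0.01,0.01,0.01,0.01,0.01]}'
python3 - <<'E'
from h import *
st()
S=cam("scene");crop(S,"g3s.png",130,100,250,260,3.6)
E
```

```text
clock: 19.15
eef_pos: [0.4608, -0.241, 0.0979]
tool_rot: [0.609, 0.793, -0.0, 0.0]
ft_force: [0.1, 1.0, 0.6]
grip_width: 0.0502
clock: 19.77
eef_pos: [0.4624, -0.2415, 0.0992]
tool_rot: [0.609, 0.793, -0.0, 0.002]
ft_force: [-0.7, 0.6, 6.6]
grip_width: 0.0208
t 19.77 p [ 0.4624 -0.2415  0.0992] psi 105.01 z [ 0.003 -0.002 -1.   ] F [-0.7  0.6  6.6] w 0.0208 j [-0.48  0.34 -0.11  1.11 -0.    0.83]
```

View pics/g3s.png

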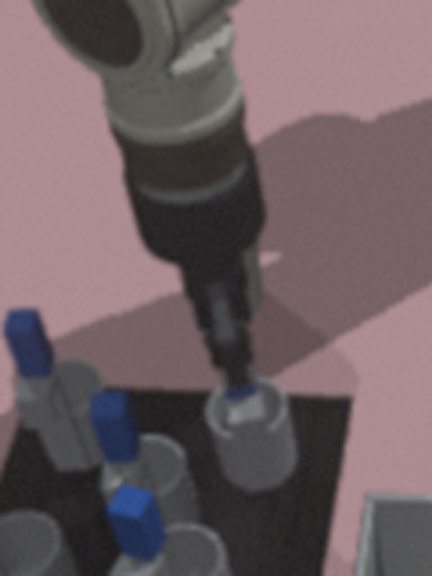

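Gripped (20.8 mm): the fingers are over the blue grip at (240,385). Lift and carry to the tub's near wall, first slot at tub y = +0.13.

```bash
cat >> h.py <<'E'
def slot(yt,gx=-.083,yaw=-2.9,c=(.636,.0133)):
    a=np.radians(yaw); return c[0]+gx*np.cos(a)-yt*np.sin(a), c[1]+gx*np.sin(a)+yt*np.cos(a), 90+yaw
E
python3 -m crank '{"travel":[[0,0,-0.03],[0,0,-0.08],[0,0,-0.13],[0,0,-0.18],[0,0,-0.2],[0,0,-0.2]],"dr":[[0,0,0],[0,0,0],[0,0,0],[0,0,0],[0,0,0],[0,0,0]],"hand":[0.01,0.01,0.01,0.01,0.01,0.01]}'
python3 - <<'E'
from h import *
st();print(slot(.13));x,y,p=slot(.13);plan(x,y,.29,p)
E
```

```text
clock: 20.58
eef_pos: [0.4624, -0.2412, 0.2992]
tool_rot: [0.609, 0.793, 0.0, 0.002]
ft_force: [-0.2, -0.0, -3.2]
grip_width: 0.0211
t 20.57 p [ 0.4624 -0.2412  0.2992] psi 105.02 z [ 0.004 -0.002 -1.   ] F [-0.2 -0.  -3.2] w 0.0211 j [-0.48  0.26  0.3   1.61  0.    0.83]
(np.float64(0.5596833755636853), np.float64(0.14733273046031142), 87.1)
travel [0.3501 0.1946 0.0089] dr [0.0037 0.0023 0.3128]
```

```bash
python3 -m crank '{"travel":[[0.035,0.02,0],[0.085,0.047,0],[0.135,0.075,0],[0.185,0.103,0],[0.235,0.131,0],[0.285,0.159,0],[0.33,0.184,0],[0.35,0.195,0.01],[0.35,0.195,0.01],[0.35,0.195,0.01]],"dr":[[0,0,0.04],[0,0,0.08],[0,0,0.12],[0,0,0.16],[0,0,0.2],[0,0,0.24],[0,0,0.28],[0,0,0.312],[0,0,0.312],[0,0,0.312]],"hand":[0.01,0.01,0.01,0.01,0.01,0.01,0.01,0.01,0.01,0.01]}'
python3 - <<'E'
from h import *
st();x,y,p=slot(.13);plan(x,y,.18,p)
S=cam("scene");crop(S,"h1s.png",200,80,420,340,2.2)
E
```

```text
clock: 21.82
eef_pos: [0.5584, 0.1471, 0.2862]
tool_rot: [0.725, 0.689, -0.001, -0.0]
ft_force: [-0.1, 0.1, -1.5]
grip_width: 0.0213
t 21.82 p [0.5584 0.1471 0.2862] psi 87.14 z [-0.002 -0.001 -1.   ] F [-0.1  0.1 -1.5] w 0.0213 j [ 0.26  0.39  0.45  1.63 -0.    1.88]
travel [0.0004 0.0015 0.1062] dr [-0.0024  0.0012  0.0007]
```

View pics/h1s.png

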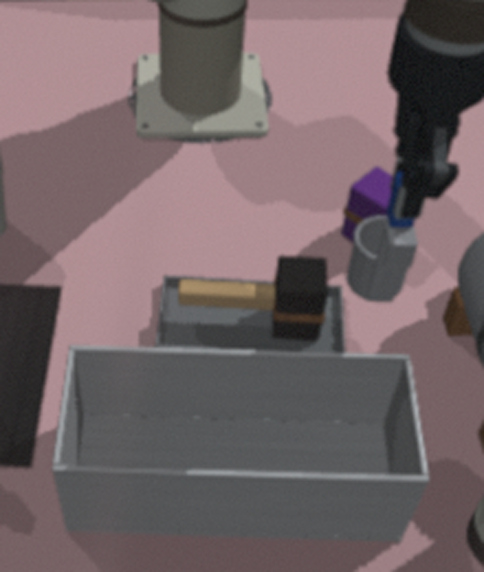

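The dipper is held upright at (385,255). Lower it until the hook tip is just above the rim, then check.

```bash
python3 -m crank '{"travel":[[0,0.0015,0.04],[0,0.0015,0.09],[0,0.0015,0.12],[0,0.0015,0.127],[0,0.0015,0.127]],"dr":[[0,0,0],[0,0,0],[0,0,0],[0,0,0],[0,0,0]],"hand":[0.01,0.01,0.01,0.01,0.01]}'
python3 - <<'E'
from h import *
st();x,y,p=slot(.13);plan(x,y,.115,p)
S=cam("scene");crop(S,"h2s.png",320,130,430,310,3.3)
# predict hook tip front (x=+24..29 from grip at z=83..112)
o=bot.get_obs()["eef_pos"];b=o[2]-.0952
for dy in(-.012,.012):
  for dz in(.083,.112): print(((proj(S,(o[0]+.0265,o[1]+dy,b+dz))-[320,130])*3.3).round())
a=slot(.13,gx=-.064);print("rim",((proj(S,(a[0],a[1],.13))-[320,130])*3.3).round())
E
```

```text
clock: 22.5
eef_pos: [0.561, 0.147, 0.1613]
tool_rot: [0.725, 0.689, 0.0, 0.0]
ft_force: [-0.7, -0.2, -2.4]
grip_width: 0.0212
t 22.5 p [0.561  0.147  0.1613] psi 87.07 z [ 0.001  0.    -1.   ] F [-0.7 -0.2 -2.4] w 0.0212 j [ 0.26  0.41  0.16  1.32 -0.    1.88]
travel [ 0.0003 -0.0014  0.0463] dr [ 0.001  -0.0003 -0.0006]
[145. 362.]
[152. 335.]
[182. 361.]
[190. 334.]
rim [155. 368.]
```

View pics/h2s.png

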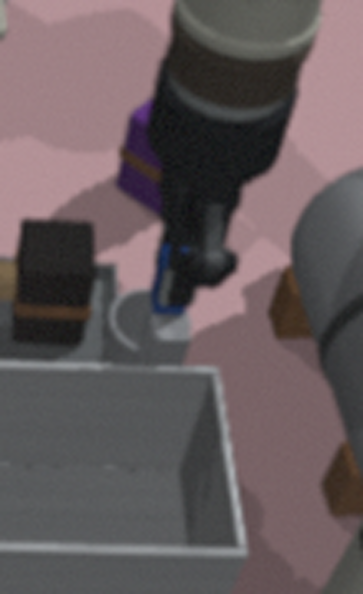

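The geometry agrees: the hook's front face is at about (170,340–360) as predicted, and the rim is at row 368. Lower onto the wall.

```bash
python3 -m crank '{"travel":[[0,-0.001,0.015],[0,-0.001,0.03],[0,-0.001,0.038],[0,-0.001,0.042],[0,-0.001,0.042]],"dr":[[0,0,0],[0,0,0],[0,0,0],[0,0,0],[0,0,0]],"hand":[0.01,0.01,0.01,0.01,0.01]}'
python3 - <<'E'
from h import *
st()
S=cam("scene");crop(S,"h3s.png",320,130,430,310,3.3)
E
```

```text
clock: 23.18
eef_pos: [0.5586, 0.1476, 0.1202]
tool_rot: [0.725, 0.689, -0.0, -0.0]
ft_force: [-6.8, -1.4, 10.3]
grip_width: 0.021
t 23.18 p [0.5586 0.1476 0.1202] psi 87.15 z [-0. -0. -1.] F [-6.8 -1.4 10.3] w 0.021 j [0.26 0.43 0.08 1.22 0.   1.88]
```

View pics/h3s.png

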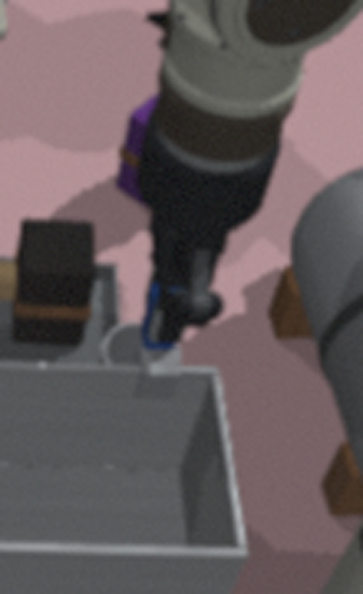

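The hook overlaps the inside of the wall (front face at (165,370), over the rim), and the contact came at exactly the expected height. Release and rise.

```bash
python3 -m crank '{"travel":[[0,0,-0.002],[0,0,-0.002],[0,0,-0.002],[0,0,-0.03],[0,0,-0.08],[0,0,-0.13],[0,0,-0.18],[0,0,-0.18]],"dr":[[0,0,0],[0,0,0],[0,0,0],[0,0,0],[0,0,0],[0,0,0],[0,0,0],[0,0,0]],"hand":[0.05,0.05,0.05,0.05,0.05,0.05,0.05,0.05]}'
python3 - <<'E'
from h import *
st()
T,S,o=grips("g4")
E
```

```text
clock: 24.22
eef_pos: [0.5619, 0.1484, 0.3033]
tool_rot: [0.725, 0.689, 0.004, 0.002]
ft_force: [0.5, -0.2, -1.2]
grip_width: 0.0502
t 24.23 p [0.5619 0.1484 0.3033] psi 87.14 z [ 0.01   0.003 -1.   ] F [ 0.5 -0.2 -1.2] w 0.0502 j [0.26 0.39 0.49 1.66 0.   1.88]
grip [ 0.5886 -0.2846  0.1444] err 0.0025 top [368.3 190.1] scene [167.3 244. ]
grip [ 0.5133 -0.3084  0.1488] err 0.0039 top [377.8 215. ] scene [162.1 215.4]
2 4 blobs
```

View pics/g4s.png

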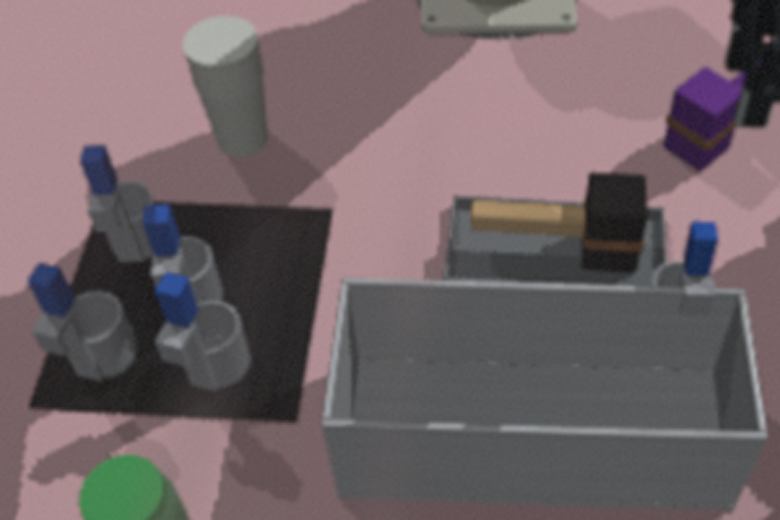

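View pics/g4t.png

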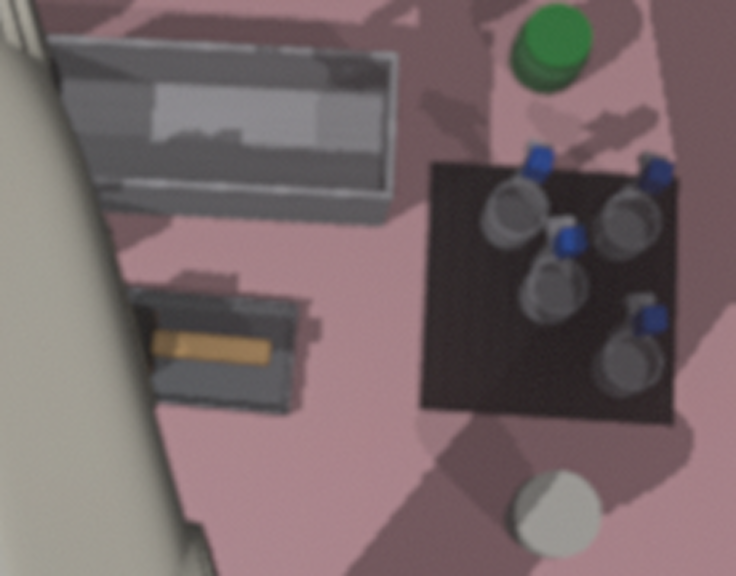

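d3 hangs upright at scene crop (700,250). Next is d0, grip at about (0.588,−0.282), ψ 79°.

```bash
python3 -c "
from h import *
plan(.588,-.282,.20,79)"
```

```text
travel [-0.4279  0.0494  0.0983] dr [ 0.0008 -0.0003  0.142 ]
```

```bash
python3 -m crank '{"travel":[[-0.04,0.005,0],[-0.1,0.012,0],[-0.16,0.018,0],[-0.22,0.025,0],[-0.28,0.032,0],[-0.34,0.039,0],[-0.39,0.045,0.03],[-0.428,0.049,0.07],[-0.428,0.049,0.1],[-0.428,0.049,0.1]],"dr":[[0,0,0.02],[0,0,0.04],[0,0,0.06],[0,0,0.08],[0,0,0.1],[0,0,0.12],[0,0,0.142],[0,0,0.142],[0,0,0.142],[0,0,0.142]],"hand":[0.05,0.05,0.05,0.05,0.05,0.05,0.05,0.05,0.05,0.05]}'
python3 - <<'E'
from h import *
st();plan(.588,-.282,.097,79)
S=cam("scene");crop(S,"g5s.png",100,110,240,300,3)
E
```

```text
clock: 25.58
eef_pos: [0.5839, -0.2814, 0.1926]
tool_rot: [0.772, 0.636, -0.002, -0.005]
ft_force: [-0.4, 0.8, 0.7]
grip_width: 0.0502
t 25.57 p [ 0.5839 -0.2814  0.1926] psi 78.93 z [-0.01   0.005 -1.   ] F [-0.4  0.8  0.7] w 0.0502 j [-0.45  0.56  0.48  1.5   0.    1.31]
travel [-0.0001  0.0052  0.0956] dr [-0.0109 -0.003  -0.0013]
```

View pics/g5s.png

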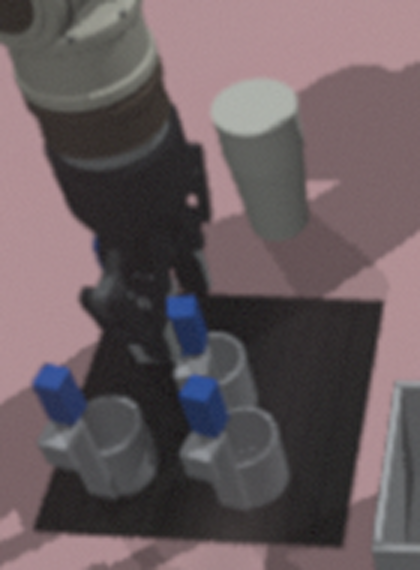

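```bash
python3 - <<'E'
from h import *
st();o=bot.get_obs()["eef_pos"]
S=cam("scene");crop(S,"g6s.png",100,110,240,300,3)
for P in(o+[0,0,.03],o+[0,0,0],o+[.03,-.006,.037],o+[-.03,.006,.037],(.588,-.282,.164)): print(((proj(S,P)-[100,110])*3).round())
E
```

```text
t 25.62 p [ 0.5855 -0.2815  0.1956] psi 78.99 z [-0.006  0.003 -1.   ] F [ 0.4 -0.9  0.5] w 0.0503 j [-0.45  0.56  0.48  1.5   0.    1.31]
[180. 327.]
[189. 355.]
[160. 357.]
[194. 286.]
[198. 385.]
```

View pics/g6s.png

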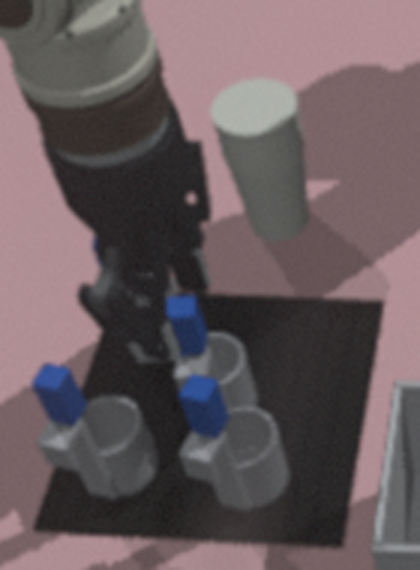

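The fingertips (near (150,358), far (205,287)) straddle d0's grip as predicted, and d2's grip stays clear. Descend and grip.

```bash
python3 -m crank '{"travel":[[0,0.003,0.04],[0,0.003,0.075],[0,0.003,0.097],[0,0.003,0.097],[0,0.003,0.097],[0,0.003,0.097],[0,0.003,0.097],[0,0.003,0.097],[0,0.003,0.097]],"dr":[[0,0,0],[0,0,0],[0,0,0],[0,0,0],[0,0,0],[0,0,0],[0,0,0],[0,0,0],[0,0,0]],"hand":[0.05,0.05,0.05,0.05,0.01,0.01,0.01,0.01,0.01]}'
python3 -c "
from h import *
st()"
python3 -m crank '{"travel":[[0,0,-0.03],[0,0,-0.08],[0,0,-0.13],[0,0,-0.18],[0,0,-0.2],[0,0,-0.2]],"dr":[[0,0,0],[0,0,0],[0,0,0],[0,0,0],[0,0,0],[0,0,0]],"hand":[0.01,0.01,0.01,0.01,0.01,0.01]}'
python3 - <<'E'
from h import *
st();x,y,p=slot(.065);plan(x,y,.29,p)
S=cam("scene");crop(S,"g7s.png",100,60,240,300,2.4)
E
```

```text
clock: 26.8
eef_pos: [0.5915, -0.2833, 0.1044]
tool_rot: [0.772, 0.636, 0.001, 0.002]
ft_force: [-0.6, 0.9, 5.6]
grip_width: 0.0215
t 26.8 p [ 0.5915 -0.2833  0.1044] psi 79.0 z [ 0.004 -0.002 -1.   ] F [-0.6  0.9  5.6] w 0.0215 j [-0.45  0.59  0.31  1.28  0.    1.32]
clock: 27.55
eef_pos: [0.5911, -0.2832, 0.3038]
tool_rot: [0.772, 0.636, 0.001, 0.002]
ft_force: [0.4, -0.2, -1.8]
grip_width: 0.0212
t 27.55 p [ 0.5911 -0.2832  0.3038] psi 79.0 z [ 0.005 -0.002 -1.   ] F [ 0.4 -0.2 -1.8] w 0.0212 j [-0.45  0.59  0.81  1.78  0.    1.32]
travel [ 0.3523 -0.1039  0.0128] dr [ 0.005   0.0016 -0.1414]
```

View pics/g7s.png

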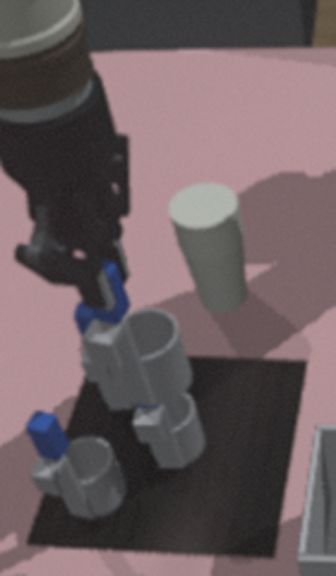

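d0 is held. Carry it to slot y = +0.065.

```bash
python3 -m crank '{"travel":[[0.04,-0.012,0],[0.09,-0.027,0],[0.14,-0.041,0],[0.19,-0.056,0],[0.24,-0.071,0],[0.29,-0.086,0],[0.33,-0.097,0],[0.352,-0.104,0.012],[0.352,-0.104,0.012],[0.352,-0.104,0.012]],"dr":[[0,0,-0.02],[0,0,-0.04],[0,0,-0.06],[0,0,-0.08],[0,0,-0.1],[0,0,-0.12],[0,0,-0.14],[0,0,-0.141],[0,0,-0.141],[0,0,-0.141]],"hand":[0.01,0.01,0.01,0.01,0.01,0.01,0.01,0.01,0.01,0.01]}'
python3 - <<'E'
from h import *
st();x,y,p=slot(.065);plan(x,y,.165,p)
E
```

```text
clock: 28.85
eef_pos: [0.5546, 0.0821, 0.2882]
tool_rot: [0.725, 0.689, -0.001, -0.001]
ft_force: [0.5, 0.2, -1.5]
grip_width: 0.0207
t 28.85 p [0.5546 0.0821 0.2882] psi 87.07 z [-0.002 -0.001 -1.   ] F [ 0.5  0.2 -1.5] w 0.0207 j [ 0.15  0.35  0.4   1.62 -0.    1.77]
travel [0.0005 0.0021 0.1232] dr [-0.0023  0.001  -0.0005]
```

```bash
python3 -m crank '{"travel":[[0,0.001,0.04],[0,0.001,0.09],[0,0.001,0.115],[0,0.001,0.12],[0,0.001,0.12]],"dr":[[0,0,0],[0,0,0],[0,0,0],[0,0,0],[0,0,0]],"hand":[0.01,0.01,0.01,0.01,0.01]}'
python3 - <<'E'
from h import *
st();x,y,p=slot(.065);plan(x,y,.1235,p)
S=cam("scene");crop(S,"h4s.png",290,130,420,310,3.3)
E
```

```text
clock: 29.48
eef_pos: [0.5567, 0.0819, 0.1701]
tool_rot: [0.725, 0.688, 0.0, 0.0]
ft_force: [0.3, 0.7, -1.5]
grip_width: 0.0207
t 29.48 p [0.5567 0.0819 0.1701] psi 87.01 z [ 0.001  0.    -1.   ] F [ 0.3  0.7 -1.5] w 0.0207 j [ 0.15  0.38  0.13  1.32 -0.    1.77]
travel [ 0.0005 -0.0004  0.0466] dr [ 0.0009 -0.0001 -0.0016]
```

View pics/h4s.png

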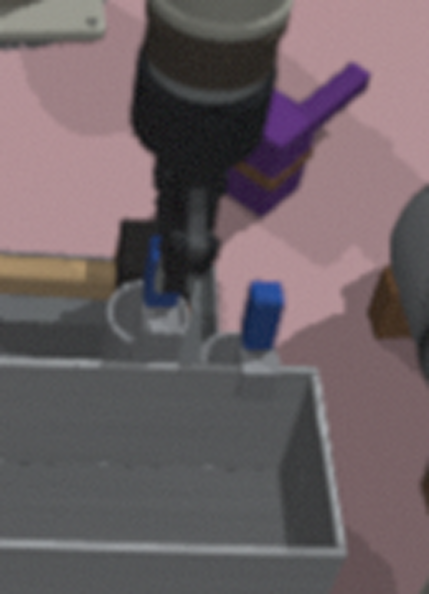

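```bash
python3 -m crank '{"travel":[[0,0,0.015],[0,0,0.03],[0,0,0.04],[0,0,0.046],[0,0,0.046]],"dr":[[0,0,0],[0,0,0],[0,0,0],[0,0,0],[0,0,0]],"hand":[0.01,0.01,0.01,0.01,0.01]}'
python3 - <<'E'
from h import *
st()
S=cam("scene");crop(S,"h5s.png",290,130,420,310,3.3)
E
```

```text
clock: 30.15
eef_pos: [0.5554, 0.0826, 0.1255]
tool_rot: [0.725, 0.689, 0.0, 0.0]
ft_force: [-5.8, -0.9, 11.7]
grip_width: 0.0204
t 30.15 p [0.5554 0.0826 0.1255] psi 87.09 z [ 0.  0. -1.] F [-5.8 -0.9 11.7] w 0.0204 j [ 0.15  0.4   0.04  1.21 -0.    1.77]
```

View pics/h5s.png

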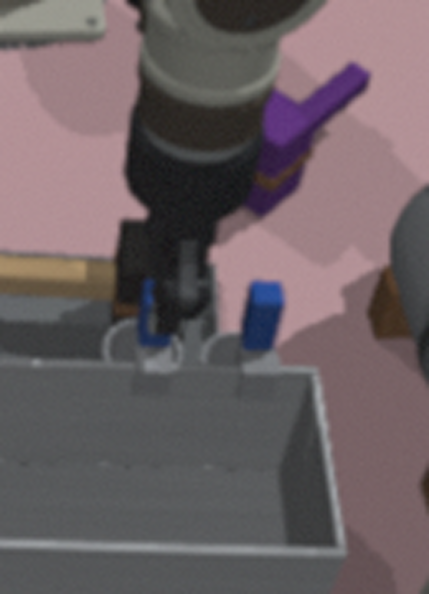

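Seated: the hook face shows inside the wall at (152,380), like the first one at (258,380). Release.

```bash
python3 -m crank '{"travel":[[0,0,-0.002],[0,0,-0.002],[0,0,-0.002],[0,0,-0.03],[0,0,-0.08],[0,0,-0.13],[0,0,-0.18],[0,0,-0.18]],"dr":[[0,0,0],[0,0,0],[0,0,0],[0,0,0],[0,0,0],[0,0,0],[0,0,0],[0,0,0]],"hand":[0.05,0.05,0.05,0.05,0.05,0.05,0.05,0.05]}'
python3 - <<'E'
from h import *
st()
T,S,o=grips("g8")
f=lambda p:(p[0]/3.2+200-.4,p[1]/3.2+140-.4)
plan(.514,-.309,.2,95.5)
E
```

```text
clock: 31.2
eef_pos: [0.5586, 0.0829, 0.3082]
tool_rot: [0.725, 0.689, 0.004, 0.003]
ft_force: [0.3, -0.2, -0.2]
grip_width: 0.0501
t 31.2 p [0.5586 0.0829 0.3082] psi 87.08 z [ 0.01   0.001 -1.   ] F [ 0.3 -0.2 -0.2] w 0.0501 j [ 0.15  0.36  0.45  1.66 -0.    1.77]
grip [ 0.517  -0.3125  0.1499] err 0.0054 top [379.5 213.6] scene [160.2 216.4]
1 4 blobs
travel [-0.3933 -0.0226  0.1033] dr [ 8.00e-04 -1.00e-04 -1.47e-01]
```

View pics/g8s.png

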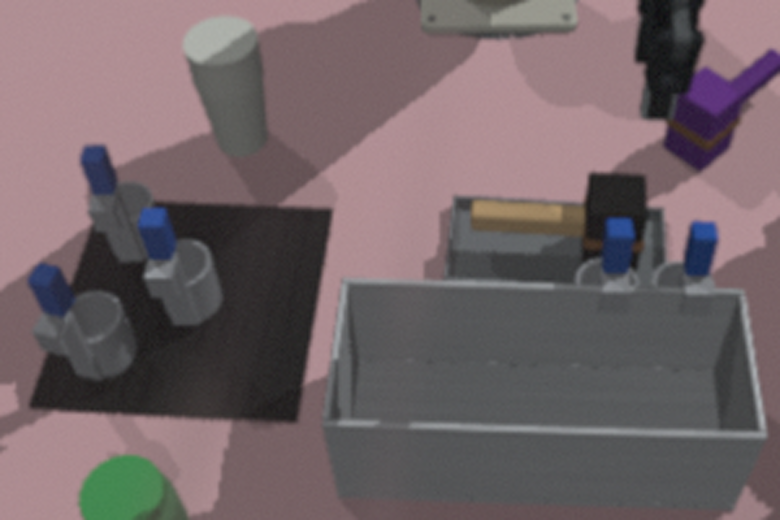

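View pics/g8t.png

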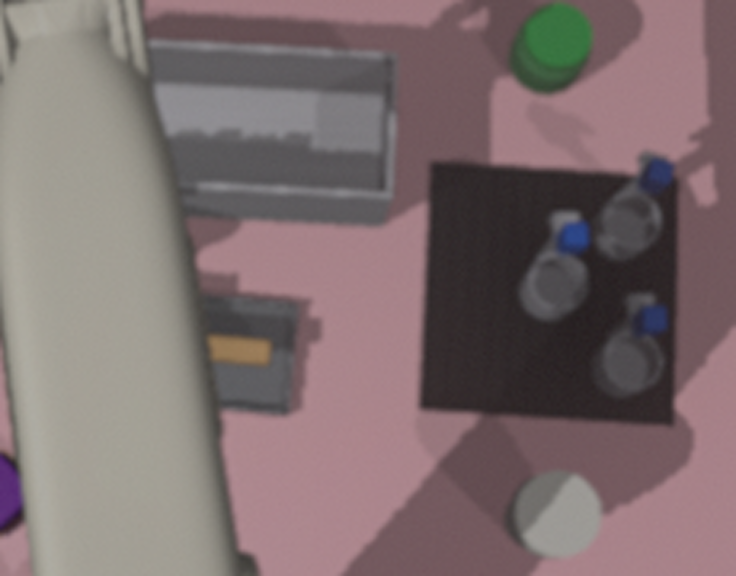

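d2 has turned slightly (top crop: cup (554,283), hook (566,216)). Recomputing it.

```bash
python3 - <<'E'
from h import *
T=cam("top")
f=lambda p:(p[0]/3.2+200-.4,p[1]/3.2+140-.4)
for n,c,h in(("d2",(555,282),(565,217)),("d4",(629,358),(640,299)),("d1",(631,219),(655,160))):
    C=plane(T,f(c),.064);H=plane(T,f(h),.117);d=H-C; u=d/np.hypot(d[0],d[1]); print(n,"grip",(C+u*.026)[:2].round(4),"yaw",np.degrees(np.arctan2(d[1],d[0])).round(1))
plan(.516,-.3115,.2,90)
E
```

```text
d2 grip [ 0.5175 -0.3113] yaw -2.2
d4 grip [ 0.4446 -0.3785] yaw -0.8
d1 grip [ 0.5778 -0.3928] yaw -16.3
travel [-0.3955 -0.0196  0.1023] dr [-0.0018  0.0003 -0.051 ]
```

```bash
python3 -m crank '{"travel":[[-0.04,-0.002,0],[-0.1,-0.005,0],[-0.16,-0.008,0],[-0.22,-0.011,0],[-0.28,-0.014,0],[-0.34,-0.017,0],[-0.38,-0.019,0.03],[-0.3955,-0.019,0.07],[-0.3955,-0.019,0.1],[-0.3955,-0.019,0.1]],"dr":[[0,0,0],[0,0,0],[0,0,0],[0,0,0],[0,0,-0.016],[0,0,-0.016],[0,0,-0.016],[0,0,-0.016],[0,0,-0.016],[0,0,-0.016]],"hand":[0.05,0.05,0.05,0.05,0.05,0.05,0.05,0.05,0.05,0.05]}'
python3 - <<'E'
from h import *
st();plan(.517,-.3115,.1,88)
S=cam("scene");crop(S,"g9s.png",100,110,240,300,3);o=bot.get_obs()["eef_pos"]
for P in(o+[.03,0,.037],o+[-.03,0,.037],(.517,-.3115,.164)): print(((proj(S,P)-[100,110])*3).round())
E
```

```text
clock: 32.6
eef_pos: [0.514, -0.3101, 0.1983]
tool_rot: [0.72, 0.694, -0.001, -0.005]
ft_force: [0.2, -0.5, -0.1]
grip_width: 0.0496
t 32.6 p [ 0.514  -0.3101  0.1983] psi 87.95 z [-0.009  0.005 -1.   ] F [ 0.2 -0.5 -0.1] w 0.0496 j [-0.54  0.45  0.32  1.45  0.    1.06]
travel [-0.0018  0.004   0.0983] dr [-0.0092 -0.0052 -0.0008]
[143. 270.]
[160. 206.]
[174. 307.]
```

View pics/g9s.png

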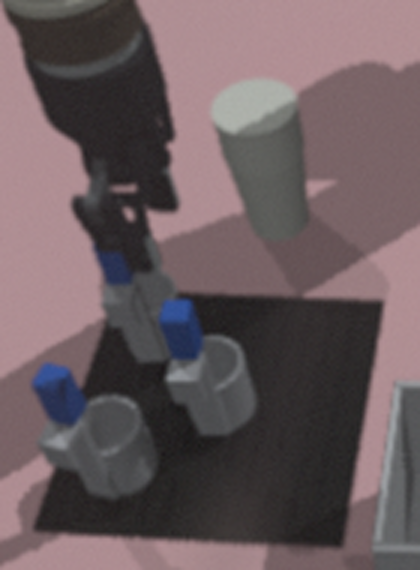

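The fingertips straddle d2's grip, whose top I see at (177,305) against a predicted (174,307). Grip it.

```bash
python3 -m crank '{"travel":[[-0.001,0.002,0.04],[-0.001,0.002,0.075],[-0.001,0.002,0.099],[-0.001,0.002,0.099],[-0.001,0.002,0.099],[-0.001,0.002,0.099],[-0.001,0.002,0.099],[-0.001,0.002,0.099],[-0.001,0.002,0.099]],"dr":[[0,0,0],[0,0,0],[0,0,0],[0,0,0],[0,0,0],[0,0,0],[0,0,0],[0,0,0],[0,0,0]],"hand":[0.05,0.05,0.05,0.05,0.01,0.01,0.01,0.01,0.01]}'
python3 -m crank '{"travel":[[0,0,-0.03],[0,0,-0.08],[0,0,-0.13],[0,0,-0.18],[0,0,-0.2],[0,0,-0.2]],"dr":[[0,0,0],[0,0,0],[0,0,0],[0,0,0],[0,0,0],[0,0,0]],"hand":[0.01,0.01,0.01,0.01,0.01,0.01]}'
python3 - <<'E'
from h import *
st();x,y,p=slot(0);plan(x,y,.29,p)
S=cam("scene");crop(S,"g10s.png",100,60,240,300,2.4)
E
```

```text
clock: 33.78
eef_pos: [0.5205, -0.3133, 0.107]
tool_rot: [0.719, 0.695, 0.001, 0.002]
ft_force: [0.5, 0.2, 6.2]
grip_width: 0.0207
clock: 34.52
eef_pos: [0.5198, -0.313, 0.3066]
tool_rot: [0.719, 0.695, 0.001, 0.002]
ft_force: [-0.3, -0.6, -2.6]
grip_width: 0.0208
t 34.52 p [ 0.5198 -0.313   0.3066] psi 87.99 z [ 0.004 -0.002 -1.   ] F [-0.3 -0.6 -2.6] w 0.0208 j [-0.54  0.46  0.6   1.71  0.    1.06]
travel [0.3315 0.0216 0.0159] dr [0.004  0.0021 0.0156]
```

View pics/g10s.png

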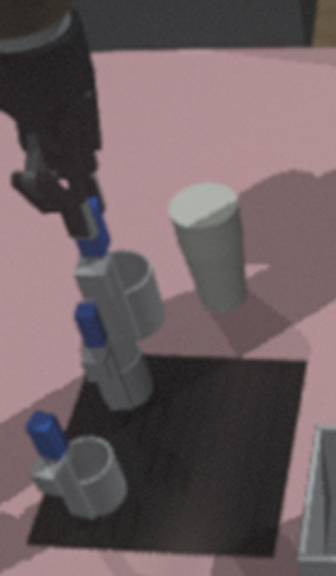

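d2 is held. Carry it to slot y = 0.

```bash
python3 -m crank '{"travel":[[0.04,0.003,0],[0.09,0.006,0],[0.14,0.009,0],[0.19,0.012,0],[0.24,0.016,0],[0.29,0.019,0],[0.32,0.021,0],[0.3315,0.0215,0.014],[0.3315,0.0215,0.014],[0.3315,0.0215,0.014]],"dr":[[0,0,0],[0,0,0],[0,0,0],[0,0,0],[0,0,0.015],[0,0,0.015],[0,0,0.015],[0,0,0.015],[0,0,0.015],[0,0,0.015]],"hand":[0.01,0.01,0.01,0.01,0.01,0.01,0.01,0.01,0.01,0.01]}'
python3 - <<'E'
from h import *
st();x,y,p=slot(0);plan(x,y,.17,p)
E
```

```text
clock: 35.83
eef_pos: [0.5516, 0.0168, 0.2896]
tool_rot: [0.725, 0.689, -0.001, -0.0]
ft_force: [0.2, 1.3, -1.6]
grip_width: 0.0207
t 35.83 p [0.5516 0.0168 0.2896] psi 87.05 z [-0.002 -0.001 -1.   ] F [ 0.2  1.3 -1.6] w 0.0207 j [ 0.03  0.33  0.37  1.61 -0.    1.65]
travel [0.0008 0.0017 0.1196] dr [-0.0017  0.0007 -0.0008]
```

```bash
python3 -m crank '{"travel":[[0,0.001,0.04],[0,0.001,0.09],[0,0.001,0.115],[0,0.001,0.118],[0,0.001,0.118]],"dr":[[0,0,0],[0,0,0],[0,0,0],[0,0,0],[0,0,0]],"hand":[0.01,0.01,0.01,0.01,0.01]}'
python3 - <<'E'
from h import *
st();x,y,p=slot(0);plan(x,y,.126,p)
S=cam("scene");crop(S,"h6s.png",260,130,390,310,3.3)
E
```

```text
clock: 36.45
eef_pos: [0.5539, 0.0172, 0.1736]
tool_rot: [0.725, 0.689, 0.001, 0.001]
ft_force: [0.0, -0.1, -1.8]
grip_width: 0.0209
t 36.45 p [0.5539 0.0172 0.1736] psi 87.05 z [ 0.002 -0.    -1.   ] F [ 0.  -0.1 -1.8] w 0.0209 j [ 0.03  0.36  0.11  1.32 -0.    1.65]
travel [ 0.0003 -0.0009  0.0476] dr [ 0.0018 -0.0001 -0.0008]
```

View pics/h6s.png

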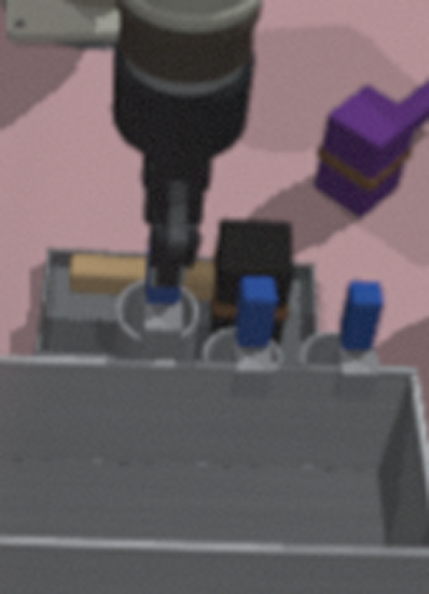

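```bash
python3 -m crank '{"travel":[[0,-0.001,0.015],[0,-0.001,0.03],[0,-0.001,0.041],[0,-0.001,0.047],[0,-0.001,0.047]],"dr":[[0,0,0],[0,0,0],[0,0,0],[0,0,0],[0,0,0]],"hand":[0.01,0.01,0.01,0.01,0.01]}'
python3 - <<'E'
from h import *
st()
S=cam("scene");crop(S,"h7s.png",260,130,390,310,3.3)
E
```

```text
clock: 37.12
eef_pos: [0.5513, 0.0182, 0.1278]
tool_rot: [0.724, 0.689, 0.0, 0.0]
ft_force: [-6.9, 0.6, 13.7]
grip_width: 0.0208
t 37.12 p [0.5513 0.0182 0.1278] psi 87.15 z [ 0.001  0.    -1.   ] F [-6.9  0.6 13.7] w 0.0208 j [0.03 0.38 0.02 1.21 0.   1.65]
```

View pics/h7s.png

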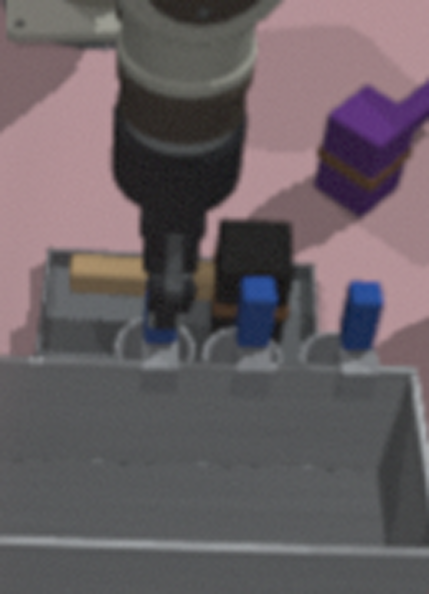

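Seated: the hook face shows inside the wall at (158,375). Release and look again.

```bash
python3 -m crank '{"travel":[[0,0,-0.002],[0,0,-0.002],[0,0,-0.002],[0,0,-0.03],[0,0,-0.08],[0,0,-0.13],[0,0,-0.18],[0,0,-0.18]],"dr":[[0,0,0],[0,0,0],[0,0,0],[0,0,0],[0,0,0],[0,0,0],[0,0,0],[0,0,0]],"hand":[0.05,0.05,0.05,0.05,0.05,0.05,0.05,0.05]}'
python3 - <<'E'
from h import *
st()
T,S,o=grips("g11")
plan(.577,-.3925,.2,75)
E
```

```text
clock: 38.17
eef_pos: [0.5545, 0.0181, 0.31]
tool_rot: [0.725, 0.689, 0.004, 0.003]
ft_force: [1.2, -0.1, -0.1]
grip_width: 0.0501
t 38.17 p [0.5545 0.0181 0.31  ] psi 87.13 z [ 0.009  0.    -1.   ] F [ 1.2 -0.1 -0.1] w 0.0501 j [0.03 0.33 0.43 1.65 0.   1.65]
grip [0.5574 0.1494 0.1608] err 0.0007 top [218.2 199.2] scene [368.9 225. ]
1 5 blobs
travel [-0.4088  0.045   0.1052] dr [ 6.000e-04 -1.000e-04  2.118e-01]
```

View pics/g11s.png

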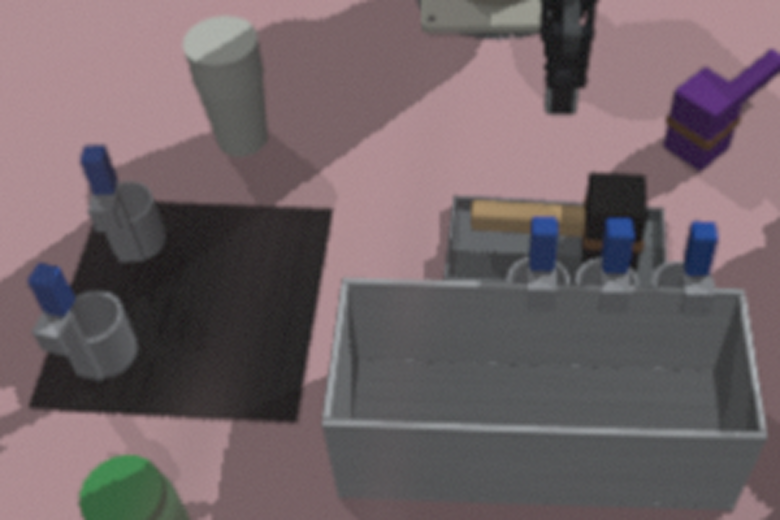

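View pics/g11t.png

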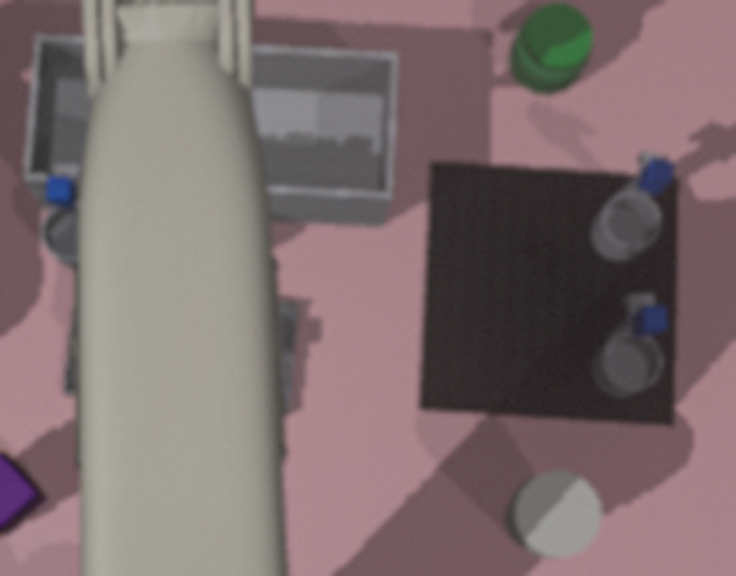

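Three are hanging. d1 (655,175) and d4 (651,320) have not moved. Next is d1, grip (0.577,−0.392), ψ 75°.

```bash
python3 -m crank '{"travel":[[-0.04,0.005,0],[-0.1,0.011,0],[-0.16,0.018,0],[-0.22,0.024,0],[-0.28,0.031,0],[-0.34,0.037,0.02],[-0.39,0.043,0.05],[-0.409,0.045,0.09],[-0.409,0.045,0.105],[-0.409,0.045,0.105]],"dr":[[0,0,0.02],[0,0,0.05],[0,0,0.08],[0,0,0.11],[0,0,0.14],[0,0,0.17],[0,0,0.2],[0,0,0.212],[0,0,0.212],[0,0,0.212]],"hand":[0.05,0.05,0.05,0.05,0.05,0.05,0.05,0.05,0.05,0.05]}'
python3 - <<'E'
from h import *
st();plan(.577,-.392,.1,75)
S=cam("scene");crop(S,"g12s.png",80,110,240,300,3);o=bot.get_obs()["eef_pos"]
for P in(o+[.03,-.008,.037],o+[-.03,.008,.037],(.577,-.392,.164)): print(((proj(S,P)-[80,110])*3).round())
E
```

```text
clock: 39.52
eef_pos: [0.5745, -0.3919, 0.1956]
tool_rot: [0.794, 0.608, -0.001, -0.004]
ft_force: [-0.9, 0.4, -0.9]
grip_width: 0.0499
t 39.52 p [ 0.5745 -0.3919  0.1956] psi 74.94 z [-0.007  0.005 -1.   ] F [-0.9  0.4 -0.9] w 0.0499 j [-0.6   0.67  0.68  1.59  0.    1.23]
travel [0.0003 0.0032 0.0955] dr [-0.0082 -0.0029 -0.001 ]
[ 51. 345.]
[ 98. 275.]
[107. 374.]
```

View pics/g12s.png

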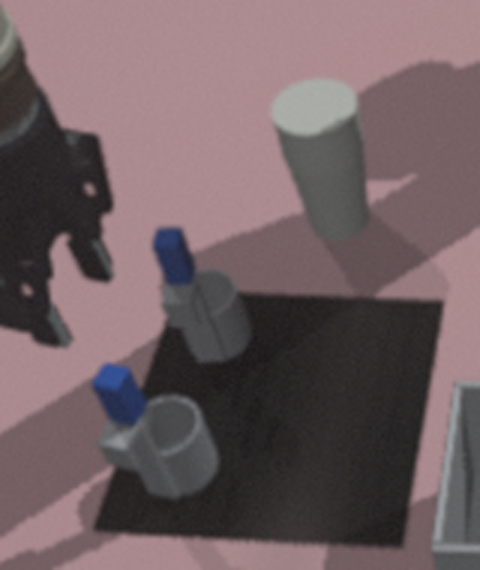

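The tips at (60,342) and (103,275) match. The grip's top is seen at (113,374), about 4 mm to +y of my estimate, so I correct by 3 mm.

```bash
python3 -m crank '{"travel":[[0.003,0.001,0.04],[0.003,0.001,0.075],[0.003,0.001,0.096],[0.003,0.001,0.096],[0.003,0.001,0.096],[0.003,0.001,0.096],[0.003,0.001,0.096],[0.003,0.001,0.096],[0.003,0.001,0.096]],"dr":[[0,0,0],[0,0,0],[0,0,0],[0,0,0],[0,0,0],[0,0,0],[0,0,0],[0,0,0],[0,0,0]],"hand":[0.05,0.05,0.05,0.05,0.01,0.01,0.01,0.01,0.01]}'
python3 -m crank '{"travel":[[0,0,-0.03],[0,0,-0.08],[0,0,-0.13],[0,0,-0.18],[0,0,-0.2],[0,0,-0.2]],"dr":[[0,0,0],[0,0,0],[0,0,0],[0,0,0],[0,0,0],[0,0,0]],"hand":[0.01,0.01,0.01,0.01,0.01,0.01]}'
python3 - <<'E'
from h import *
st();x,y,p=slot(-.065);plan(x,y,.29,p)
S=cam("scene");crop(S,"g13s.png",60,60,240,300,2.4)
E
```

```text
clock: 40.7
eef_pos: [0.5795, -0.3908, 0.107]
tool_rot: [0.793, 0.609, 0.001, 0.002]
ft_force: [-0.1, 0.6, 6.7]
grip_width: 0.0206
clock: 41.45
eef_pos: [0.5792, -0.3907, 0.3062]
tool_rot: [0.793, 0.609, 0.001, 0.002]
ft_force: [0.1, -1.3, -2.3]
grip_width: 0.0208
t 41.45 p [ 0.5792 -0.3907  0.3062] psi 74.98 z [ 0.004 -0.002 -1.   ] F [ 0.1 -1.3 -2.3] w 0.0208 j [-0.59  0.74  1.08  1.91  0.    1.24]
travel [ 0.3239 -0.1174  0.0153] dr [ 0.004   0.0018 -0.2115]
```

View pics/g13s.png

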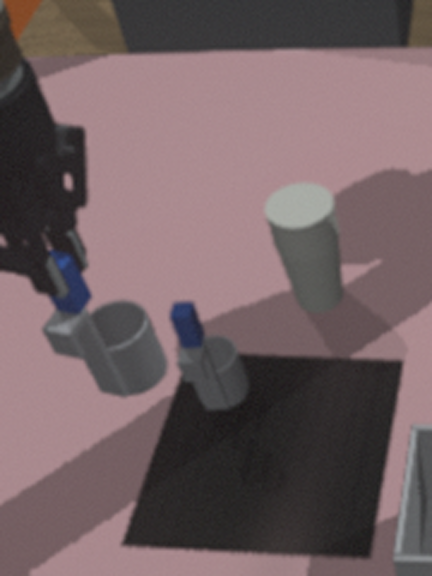

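d1 is held (offset 0.103). Carry it to slot y = −0.065.

```bash
python3 -m crank '{"travel":[[0.04,-0.0145,0],[0.09,-0.033,0],[0.14,-0.051,0],[0.19,-0.069,0],[0.24,-0.087,0],[0.28,-0.101,0],[0.31,-0.112,0],[0.324,-0.1175,0.013],[0.324,-0.1175,0.013],[0.324,-0.1175,0.013]],"dr":[[0,0,-0.03],[0,0,-0.06],[0,0,-0.09],[0,0,-0.12],[0,0,-0.15],[0,0,-0.18],[0,0,-0.21],[0,0,-0.211],[0,0,-0.211],[0,0,-0.211]],"hand":[0.01,0.01,0.01,0.01,0.01,0.01,0.01,0.01,0.01,0.01]}'
python3 - <<'E'
from h import *
st();x,y,p=slot(-.065);plan(x,y,.173,p)
E
```

```text
clock: 42.75
eef_pos: [0.5482, -0.0472, 0.2905]
tool_rot: [0.725, 0.689, -0.001, -0.001]
ft_force: [-0.0, -0.4, -1.9]
grip_width: 0.0208
t 42.75 p [ 0.5482 -0.0472  0.2905] psi 87.05 z [-0.002 -0.    -1.   ] F [-0.  -0.4 -1.9] w 0.0208 j [-0.09  0.33  0.37  1.61 -0.    1.54]
travel [-1.000e-04  1.900e-03  1.175e-01] dr [-0.0019  0.0004 -0.0008]
```

```bash
python3 -m crank '{"travel":[[0,0.001,0.04],[0,0.001,0.09],[0,0.001,0.113],[0,0.001,0.117],[0,0.001,0.117]],"dr":[[0,0,0],[0,0,0],[0,0,0],[0,0,0],[0,0,0]],"hand":[0.01,0.01,0.01,0.01,0.01]}'
python3 - <<'E'
from h import *
st();x,y,p=slot(-.065);plan(x,y,.126,p)
S=cam("scene");crop(S,"h8s.png",220,130,350,310,3.3)
E
```

```text
clock: 43.38
eef_pos: [0.5504, -0.0475, 0.1752]
tool_rot: [0.725, 0.688, 0.0, 0.0]
ft_force: [-0.0, 0.7, -1.1]
grip_width: 0.0206
t 43.38 p [ 0.5504 -0.0475  0.1752] psi 87.02 z [ 0.001 -0.    -1.   ] F [-0.   0.7 -1.1] w 0.0206 j [-0.09  0.35  0.11  1.32 -0.    1.54]
travel [ 0.     -0.0006  0.0492] dr [ 0.0012  0.0001 -0.0015]
```

View pics/h8s.png

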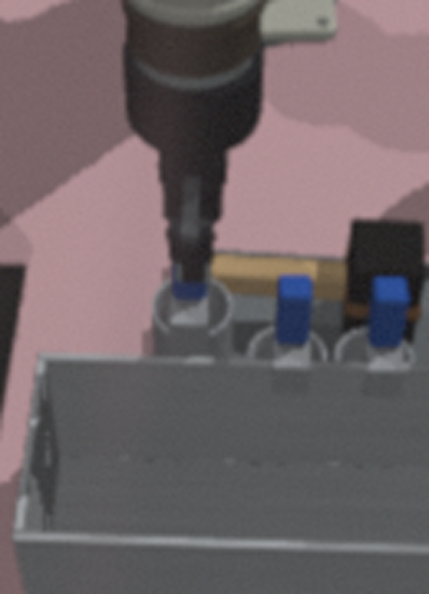

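```bash
python3 -m crank '{"travel":[[0,0,0.015],[0,0,0.03],[0,0,0.042],[0,0,0.049],[0,0,0.049]],"dr":[[0,0,0],[0,0,0],[0,0,0],[0,0,0],[0,0,0]],"hand":[0.01,0.01,0.01,0.01,0.01]}'
python3 - <<'E'
from h import *
st()
S=cam("scene");crop(S,"h9s.png",220,130,350,310,3.3)
E
```

```text
clock: 44.05
eef_pos: [0.5489, -0.0466, 0.128]
tool_rot: [0.725, 0.689, 0.0, 0.0]
ft_force: [-8.1, 0.9, 15.0]
grip_width: 0.0209
t 44.05 p [ 0.5489 -0.0466  0.128 ] psi 87.08 z [ 0.001 -0.    -1.   ] F [-8.1  0.9 15. ] w 0.0209 j [-0.08  0.38  0.02  1.21 -0.    1.54]
```

View pics/h9s.png

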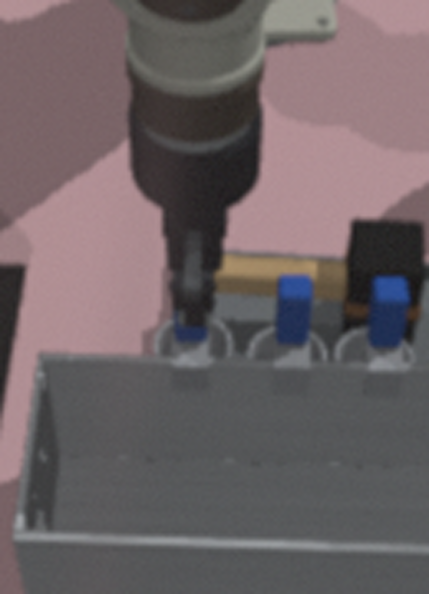

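The fourth is seated (hook face at (192,372)). Release and look again at d4.

```bash
python3 -m crank '{"travel":[[0,0,-0.002],[0,0,-0.002],[0,0,-0.002],[0,0,-0.03],[0,0,-0.08],[0,0,-0.13],[0,0,-0.18],[0,0,-0.18]],"dr":[[0,0,0],[0,0,0],[0,0,0],[0,0,0],[0,0,0],[0,0,0],[0,0,0],[0,0,0]],"hand":[0.05,0.05,0.05,0.05,0.05,0.05,0.05,0.05]}'
python3 - <<'E'
from h import *
st()
T,S,o=grips("g14")
plan(.4435,-.378,.2,89)
E
```

```text
clock: 45.1
eef_pos: [0.5521, -0.0469, 0.3099]
tool_rot: [0.725, 0.689, 0.003, 0.003]
ft_force: [-0.0, 1.0, 0.3]
grip_width: 0.0502
t 45.1 p [ 0.5521 -0.0469  0.3099] psi 87.08 z [ 0.009 -0.001 -1.   ] F [-0.   1.   0.3] w 0.0502 j [-0.08  0.33  0.42  1.65  0.    1.54]
grip [0.5575 0.1491 0.1609] err 0.0004 top [218.5 199.2] scene [369. 225.]
grip [0.5533 0.0807 0.1646] err 0.0001 top [242.1 200.3] scene [337.4 222.9]
2 4 blobs
travel [-0.3362 -0.0896  0.1052] dr [ 0.0005  0.     -0.0336]
```

View pics/g14s.png

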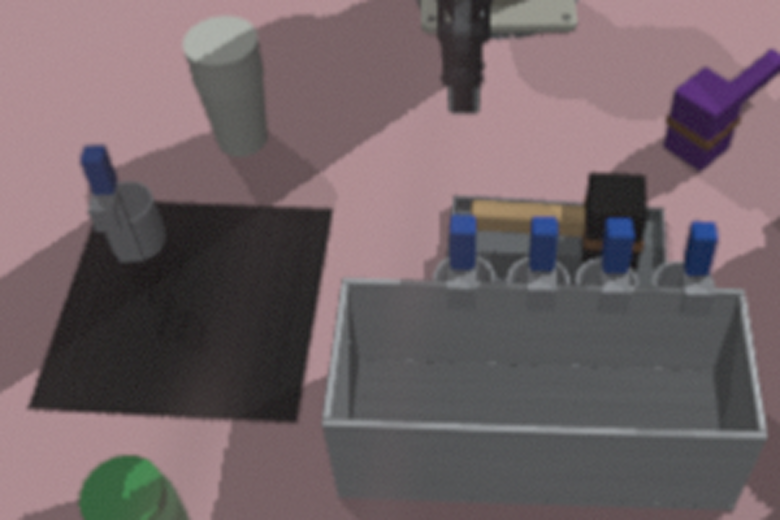

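View pics/g14t.png

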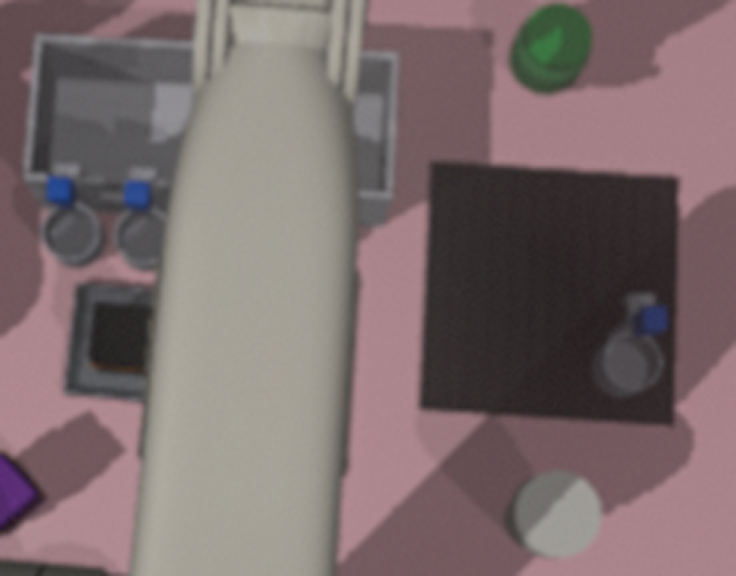

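Four hang level along the near wall, and d4 (651,320) has not moved. Fetching it.

```bash
python3 -m crank '{"travel":[[-0.04,-0.011,0],[-0.1,-0.027,0],[-0.16,-0.043,0],[-0.22,-0.059,0],[-0.28,-0.075,0.01],[-0.32,-0.085,0.04],[-0.336,-0.0895,0.08],[-0.336,-0.0895,0.105],[-0.336,-0.0895,0.105]],"dr":[[0,0,0],[0,0,0],[0,0,-0.033],[0,0,-0.033],[0,0,-0.033],[0,0,-0.033],[0,0,-0.033],[0,0,-0.033],[0,0,-0.033]],"hand":[0.05,0.05,0.05,0.05,0.05,0.05,0.05,0.05,0.05]}'
python3 - <<'E'
from h import *
st();plan(.4435,-.378,.1,89)
S=cam("scene");crop(S,"g15s.png",80,90,240,280,3);o=bot.get_obs()["eef_pos"]
for P in(o+[.03,0,.037],o+[-.03,0,.037],(.4435,-.378,.164)): print(((proj(S,P)-[80,90])*3).round())
E
```

```text
clock: 46.32
eef_pos: [0.4407, -0.3761, 0.1958]
tool_rot: [0.714, 0.7, -0.0, -0.005]
ft_force: [-0.7, -0.1, 1.1]
grip_width: 0.0505
t 46.33 p [ 0.4407 -0.3761  0.1958] psi 88.92 z [-0.007  0.006 -1.   ] F [-0.7 -0.1  1.1] w 0.0505 j [-0.71  0.41  0.24  1.41  0.    0.88]
travel [-0.0024  0.0036  0.0957] dr [-0.0073 -0.0061 -0.0013]
[133. 257.]
[152. 200.]
[166. 295.]
```

View pics/g15s.png

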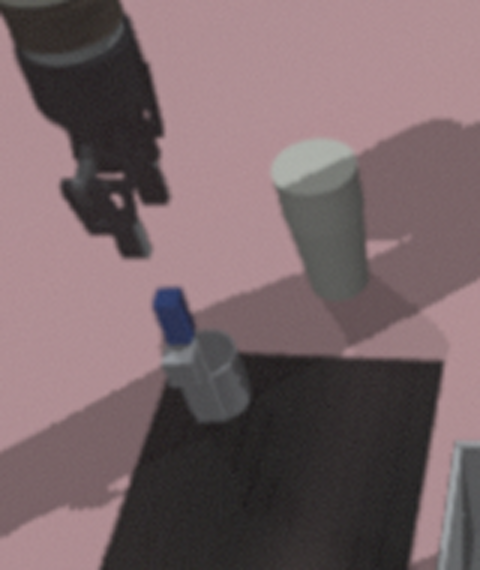

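```bash
python3 -m crank '{"travel":[[-0.001,0.001,0.04],[-0.001,0.001,0.075],[-0.001,0.001,0.096],[-0.001,0.001,0.096],[-0.001,0.001,0.096],[-0.001,0.001,0.096],[-0.001,0.001,0.096],[-0.001,0.001,0.096],[-0.001,0.001,0.096]],"dr":[[0,0,0],[0,0,0],[0,0,0],[0,0,0],[0,0,0],[0,0,0],[0,0,0],[0,0,0],[0,0,0]],"hand":[0.05,0.05,0.05,0.05,0.01,0.01,0.01,0.01,0.01]}'
python3 -m crank '{"travel":[[0,0,-0.03],[0,0,-0.08],[0,0,-0.13],[0,0,-0.18],[0,0,-0.2],[0,0,-0.2]],"dr":[[0,0,0],[0,0,0],[0,0,0],[0,0,0],[0,0,0],[0,0,0]],"hand":[0.01,0.01,0.01,0.01,0.01,0.01]}'
python3 - <<'E'
from h import *
st();x,y,p=slot(-.13);plan(x,y,.29,p)
S=cam("scene");crop(S,"g16s.png",60,60,240,300,2.4)
E
```

```text
clock: 47.5
eef_pos: [0.4453, -0.3798, 0.1067]
tool_rot: [0.713, 0.701, 0.0, 0.002]
ft_force: [-0.5, 0.5, 5.8]
grip_width: 0.021
clock: 48.25
eef_pos: [0.445, -0.3794, 0.3065]
tool_rot: [0.713, 0.701, 0.0, 0.002]
ft_force: [-0.1, -0.3, -2.3]
grip_width: 0.0209
t 48.25 p [ 0.445  -0.3794  0.3065] psi 88.97 z [ 0.004 -0.003 -1.   ] F [-0.1 -0.3 -2.3] w 0.0209 j [-0.71  0.41  0.52  1.68  0.    0.88]
travel [0.2689 0.0966 0.0161] dr [0.0037 0.0027 0.0326]
```

View pics/g16s.png

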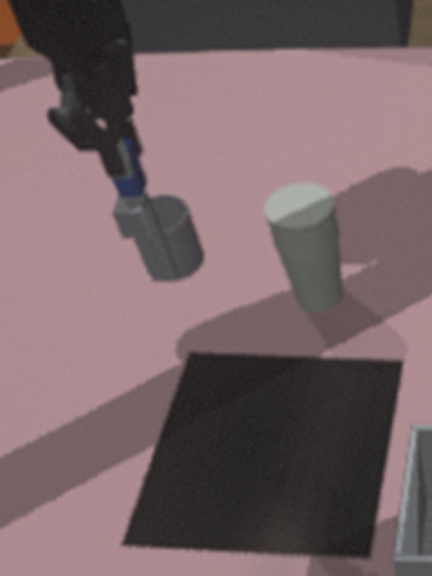

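d4 is held. Carry it to slot y = −0.13.

```bash
python3 -m crank '{"travel":[[0.04,0.014,0],[0.09,0.032,0],[0.14,0.05,0],[0.19,0.068,0],[0.23,0.083,0],[0.26,0.093,0],[0.269,0.0965,0.014],[0.269,0.0965,0.014],[0.269,0.0965,0.014]],"dr":[[0,0,0],[0,0,0],[0,0,0.032],[0,0,0.032],[0,0,0.032],[0,0,0.032],[0,0,0.032],[0,0,0.032],[0,0,0.032]],"hand":[0.01,0.01,0.01,0.01,0.01,0.01,0.01,0.01,0.01]}'
python3 - <<'E'
from h import *
st();x,y,p=slot(-.13);plan(x,y,.173,p)
E
```

```text
clock: 49.42
eef_pos: [0.5448, -0.1125, 0.2896]
tool_rot: [0.725, 0.689, -0.001, -0.001]
ft_force: [0.5, -0.8, -1.7]
grip_width: 0.021
t 49.42 p [ 0.5448 -0.1125  0.2896] psi 87.06 z [-0.002 -0.    -1.   ] F [ 0.5 -0.8 -1.7] w 0.021 j [-0.2   0.34  0.39  1.62 -0.    1.42]
travel [0.0003 0.0019 0.1166] dr [-0.0019  0.0002 -0.0007]
```

```bash
python3 -m crank '{"travel":[[0,0.001,0.04],[0,0.001,0.09],[0,0.001,0.112],[0,0.001,0.116],[0,0.001,0.116]],"dr":[[0,0,0],[0,0,0],[0,0,0],[0,0,0],[0,0,0]],"hand":[0.01,0.01,0.01,0.01,0.01]}'
python3 - <<'E'
from h import *
st();x,y,p=slot(-.13);plan(x,y,.126,p)
S=cam("scene");crop(S,"h10s.png",200,130,330,310,3.3)
E
```

```text
clock: 50.05
eef_pos: [0.547, -0.1125, 0.1754]
tool_rot: [0.725, 0.689, 0.0, 0.001]
ft_force: [0.7, -0.1, -0.9]
grip_width: 0.0209
t 50.05 p [ 0.547  -0.1125  0.1754] psi 87.07 z [ 0.002 -0.    -1.   ] F [ 0.7 -0.1 -0.9] w 0.0209 j [-0.2   0.36  0.12  1.33 -0.    1.42]
travel [ 0.0001 -0.0006  0.0494] dr [ 0.0015  0.0004 -0.0006]
```

View pics/h10s.png

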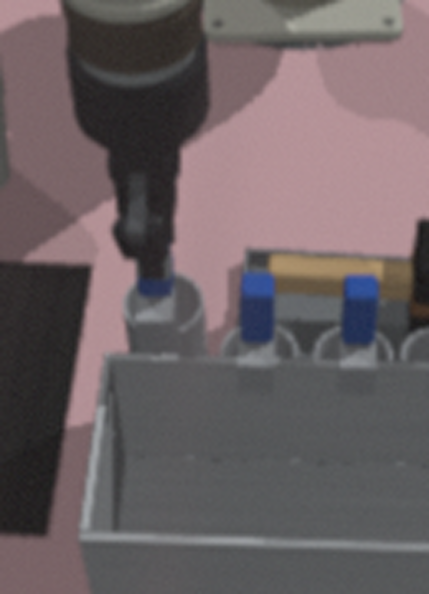

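```bash
python3 -m crank '{"travel":[[0,0,0.015],[0,0,0.03],[0,0,0.042],[0,0,0.049],[0,0,0.049]],"dr":[[0,0,0],[0,0,0],[0,0,0],[0,0,0],[0,0,0]],"hand":[0.01,0.01,0.01,0.01,0.01]}'
python3 - <<'E'
from h import *
st()
S=cam("scene");crop(S,"h11s.png",200,130,330,310,3.3)
E
```

```text
clock: 50.72
eef_pos: [0.546, -0.1115, 0.1276]
tool_rot: [0.725, 0.689, 0.0, 0.0]
ft_force: [-6.8, 1.6, 11.5]
grip_width: 0.0206
t 50.73 p [ 0.546  -0.1115  0.1276] psi 87.14 z [ 0.001 -0.    -1.   ] F [-6.8  1.6 11.5] w 0.0206 j [-0.2   0.39  0.03  1.21 -0.    1.42]
```

View pics/h11s.png

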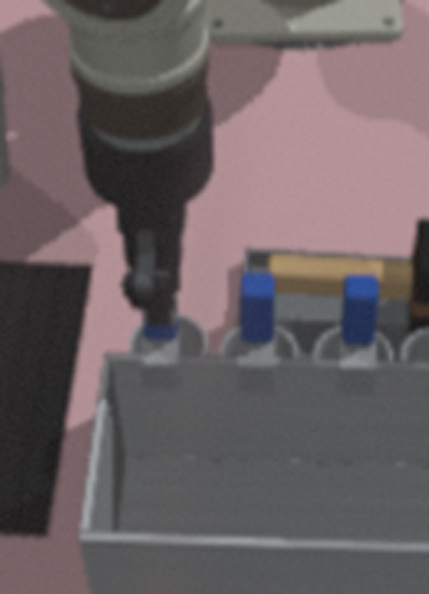

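Fifth seated (hook face at (160,370)). Release, rise, move back toward −y so the top view is clear, and check.

```bash
python3 -m crank '{"travel":[[0,0,-0.002],[0,0,-0.002],[0,0,-0.002],[0,0,-0.03],[0,0,-0.08],[0,0,-0.13],[0,0,-0.18],[-0.05,-0.02,-0.18],[-0.11,-0.05,-0.18],[-0.17,-0.08,-0.18]],"dr":[[0,0,0],[0,0,0],[0,0,0],[0,0,0],[0,0,0],[0,0,0],[0,0,0],[0,0,0],[0,0,0],[0,0,0]],"hand":[0.05,0.05,0.05,0.05,0.05,0.05,0.05,0.05,0.05,0.05]}'
python3 -m crank '{"travel":[[-0.05,-0.04,0],[-0.1,-0.08,0],[-0.15,-0.12,0],[-0.15,-0.12,0],[-0.15,-0.12,0]],"dr":[[0,0,0],[0,0,0],[0,0,0],[0,0,0],[0,0,0]],"hand":[0.05,0.05,0.05,0.05,0.05]}'
python3 - <<'E'
from h import *
st()
T,S,o=grips("f")
cv2.imwrite("pics/fs.png",S["bgr"]);crop(S,"fs2.png",220,150,500,320,2.8)
a=np.radians(-2.9)
for X in o:
    d=X[:2]-[.636,.0133]; print("tub frame",np.round([d[0]*np.cos(a)+d[1]*np.sin(a),-d[0]*np.sin(a)+d[1]*np.cos(a)],4),X[2].round(4))
H=hsv(S);red=((H[...,0]<8)|(H[...,0]>172))&(H[...,1]>180)&(H[...,2]>90);rs=[b[0] for b in blobs(red)[0]]
H=hsv(T);red=((H[...,0]<8)|(H[...,0]>172))&(H[...,1]>180)&(H[...,2]>90);rt=[b[0] for b in blobs(red)[0]]
print(rs,rt)
for t in rt:
    for s in rs:
        X,e=tri(T,t,S,s)
        if e<.01: print("red",X.round(4),e.round(4))
E
```

```text
clock: 52.02
eef_pos: [0.4621, -0.2706, 0.3051]
tool_rot: [0.724, 0.69, -0.0, 0.0]
ft_force: [0.3, -0.5, 0.6]
grip_width: 0.0505
clock: 52.65
eef_pos: [0.3352, -0.4133, 0.305]
tool_rot: [0.725, 0.689, 0.0, -0.0]
ft_force: [0.5, -0.6, 0.1]
grip_width: 0.0496
t 52.65 p [ 0.3352 -0.4133  0.305 ] psi 87.06 z [ 0.     0.001 -1.   ] F [ 0.5 -0.6  0.1] w 0.0496 j [-0.89  0.29  0.36  1.63  0.    0.73]
grip [0.5572 0.1493 0.1606] err 0.0002 top [218.4 199.3] scene [369. 225.]
grip [0.5532 0.0806 0.1641] err 0.0009 top [242.3 200.4] scene [337.5 223. ]
grip [0.5491 0.0188 0.1625] err 0.0011 top [263.9 201.9] scene [308.7 222.4]
grip [ 0.5439 -0.048   0.1776] err 0.002 top [287.4 202.5] scene [277.9 216.5]
grip [ 0.5398 -0.1127  0.1777] err 0.0012 top [310.1 203.9] scene [247.4 215.4]
5 5 blobs
tub frame [-0.0856  0.1318] 0.1606
tub frame [-0.0861  0.063 ] 0.1641
tub frame [-0.087   0.0011] 0.1625
tub frame [-0.0889 -0.0658] 0.1776
tub frame [-0.0897 -0.1307] 0.1777
[array([451.9, 185.6]), array([468.6, 228.7]), array([468.1, 254.6])] [array([165.6, 131. ]), array([144.5, 187.9]), array([144. , 232.4])]
red [0.6993 0.2674 0.331 ] 0.0077
red [0.7177 0.2787 0.282 ] 0.0081
red [0.5857 0.3578 0.179 ] 0.0043
red [0.6041 0.3771 0.1075] 0.0048
red [0.4583 0.3565 0.1763] 0.0023
```

View pics/fs2.png

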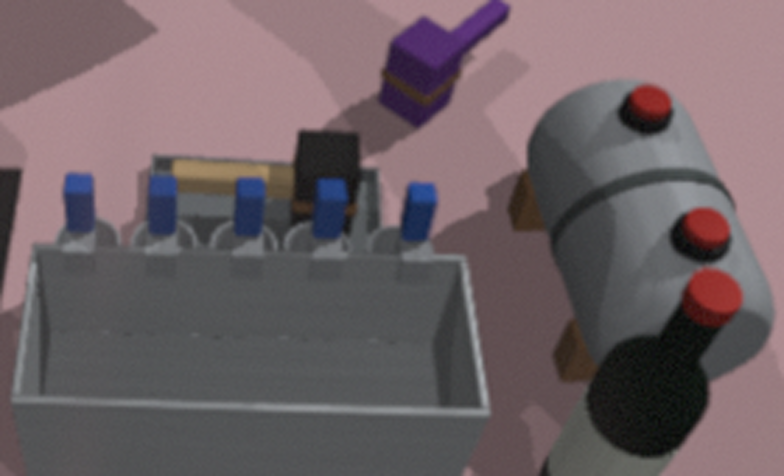

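View pics/ft.png

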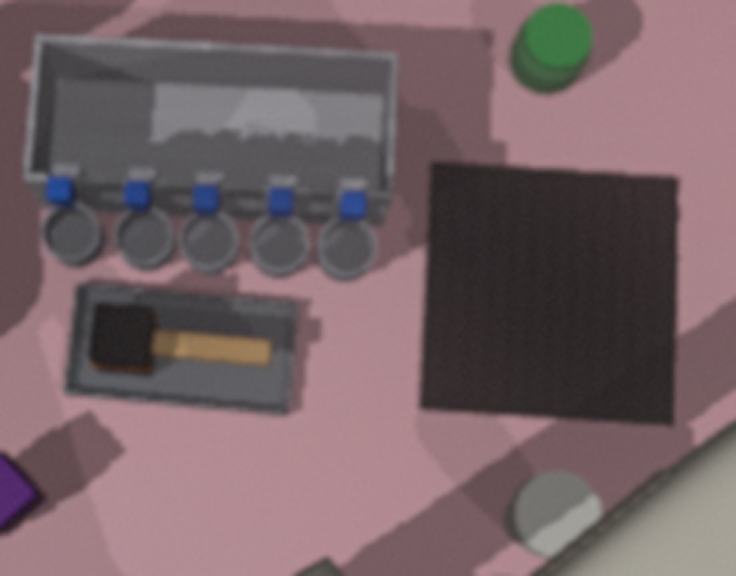

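View pics/fs.png

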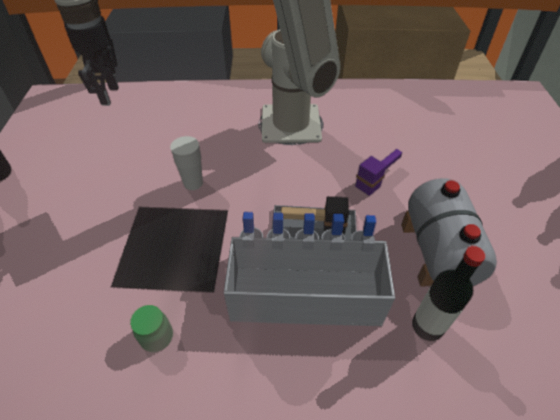

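All five grips stand evenly along the near wall in both views. Their tub-frame x is −0.086 to −0.090, which puts the hooks at about −0.070 to −0.074, inside the −0.081 to −0.053 band. The pegs are down, the mallet is in its tray and nothing is held. Handing in.

```bash
python3 -c "
from workcell import job
print(job.job_done())"
```

```text
the job is handed in; nothing more can be done
None
```

I knocked both vent pegs home with the mallet, put the mallet back in its tray, and hung all five dippers on the tub's near wall. The job was handed in at about 53 s of the 210 s, and it reported no verdict.

**Last checks (both cameras):**
- **Pegs:** Both are clearly down. Each stopped moving while the force rose to 17–19 N, and the red discs now lie near 0.18 m high.
- **Mallet:** It is in the grey tray and released.
- **Dippers:** They hang level and upright about 65 mm apart, with hooks at about −0.070 to −0.074 m in the tub's frame (allowed −0.081 to −0.053). I checked hanging height and tilt only by eye and by the expected seating height at release.
- **Bystanders:** In the last pictures the bottle, cup stack, jar and purple look-alike stand where they began, judged by eye.

**What failed or disagreed:**
- **Missed grip:** The first try at a dipper missed because the real fingertips sit about 30 mm above the reported tool point. The fingers closed while resting on top of the grip with about 7 N. I confirmed the offset in a picture and allowed for it afterwards.
- **Moved dippers:** One dipper was knocked aside during the run, and another was turned slightly, probably by my fingers. I measured both again before gripping them.
- **Grip heights:** Measured grip heights on the hung dippers scattered by about 15 mm, probably because only part of each blue grip passed the colour mask.

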